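# Empty the coupler cup into the parts tray and slide the tray under the enclosure

### The arm

A 7-joint arm with a two-finger parallel gripper is mounted at the origin on the work surface. World frame = base frame: x ahead of the robot, y to its left, z up, the work surface at z = 0. Lengths are in m, angles in rad, forces in N, time in s.
With the tool pointing down it reaches from about 0.425 to 0.875 m from the base axis. Payload 4.7 kg.
Tool frame: the origin (TCP) lies between the finger pads; the fingertips stand 14 mm ahead of it and the grasp point (between the pads) lies 5 mm behind it; z points along the fingers, y is the line along which they close (so a half turn about z gives the same grasp; the last joint's range is limited). The gripper opens to 87 mm and grips with 3 to 60 N. Pads are 19 mm wide; open, the fingers measure 117 mm over their backs; the gripper's body (75 mm by 190 mm) begins 51 mm behind the grasp point.
Start: joints at [-1.268, 0.321, -0.07, 1.45, 0.023, 1.371, -0.057], TCP at [0.185, 0.623, 0.237] pointing down, gripper open.
Joint ranges: [-2.86, 2.86], [-0.3, 2.09], [-1.38, 1.24], [0.06, 2.45], [-1.56, 4.7], [0.09, 2.05], [-2.69, 2.69]. Speed limits (rad/s): [2.57, 2.57, 3.14, 3.14, 3.14, 3.14, 3.14].

### API

Orientations are given as a rotation vector (axis times angle).
In Python, from bench import get_state, get_image, camera_params, close_job gives the robot as it stands. The module is installed in compiled form; this text tells all that it offers.
- The arm moves only by the tool arm_command, never from a script. Its argument "motion" is a list of rows, each a list of 5 numbers: the finger opening in mm, from 0 to 87, then the shift along the tool's x, y, z in mm, then the turn about the tool's z in degrees. In form: [[gripper, x, y, z, spin], ...]. A call has 1 to 5 rows; each row is the pose to reach, as a shift and turn from the pose commanded when the call began, along the tool's axes at that moment; what a row does not reach only later rows make up. A row lasts 1/12 s, in which the tool goes at most 41.7 mm and 7.16 degrees, less where a joint would pass 70% of its speed; a pose out of reach is approached as far as the arm can. A call with a gripper value outside its range is refused whole. The fingers move at their own pace and stop on an object; "newtons" is the grip in N (left out, the last holds). Time passes only in rows, so rows that repeat a pose let the fingers close. It gives the time, the measured TCP pose, the force, the opening and the grip force at its end, in the units of the state.
- get_state(): the state, without advancing time (a new reading comes with each control period).
- get_image(name): name is "side" or "top"; returns (picture, depth): 384x512x3 uint8, red, green, blue; 384x512 float32, m along the optical axis (not along the pixel's ray), 0 where there is no reading.
- camera_params(name): a dict with "intrinsics" (3x3 intrinsics, pixels), "extrinsics" (4x4, takes a point from camera to world coordinates). Camera axes: x right, y down, z forward; pixel columns grow to the right and rows downward; lengths in m; the calibration is good to about 2 mm. A picture is of the moment at which its call begins. camera_params takes no time and is no camera call.
- close_job(): hands the job in; it is judged then, once.
The state is a dict: "time": time; "joint_positions": joint angles; "qd": joint speeds; "joint_torque": joint torques, N m; "position": TCP position; "tool_rot": TCP orientation; "ft_force": force on the tool from outside, world axes, zero at the start; "torque": the same for the moment, N m; "grip_width": opening from 0.0 (shut) to 1.0 (fully open); "grip_force": force on a finger pad.
Only numpy, scipy, OpenCV 4.12 (cv2) and the standard library are available. Lean on these libraries where they do the work, as an engineer would, in place of code of your own. Each camera call takes 0.05 s, during which the arm holds its last target. There are 200 camera calls.

### The job

Lift the cup of fibre couplers out of its stand, stand it on the open bench and let go, then take it again lower down, around its middle, and pour all six couplers into the grey tray with the cup's mouth close over the tray. Stand the empty cup upright again clear of the tray, then slide the tray along the bench, without lifting it, squarely in under the black rack enclosure until the whole box is covered and only its handle sticks out. Do not bump the enclosure, and leave everything else where it is.

Things in the scene. Friction and masses are not known exactly. Their poses are not given: they have to be found in the camera images.
- cup: Plain aluminium cup, round, 60 mm across at the rim and 58 mm at the foot, 95 mm tall, wall 3 mm, floor 4 mm, about 120 g, holding six couplers that fill its lower half. Origin: centre of its underside; z up its axis. It starts upright in the stand, its underside 5 mm above the bench.
- cup_rim (a point): Centre of the cup's mouth, 95 mm above its underside.
- stand: Dark steel open box fixed to the bench, in which the cup starts: 82 x 82 mm outside, 72 x 72 mm inside, walls 55 mm tall, so the top 45 mm of the cup shows above it. Origin: centre of its underside. It is left or right of the tray; the reel is on the other side.
- tray: Low grey plastic tray, loose, about 300 g. Its box is 100 mm along its x, 130 mm along its y, 32 mm tall, walls and floor 4 mm, open on top. Origin: centre of the underside of the box. A bar handle runs from the box out along -x (towards the robot): 14 mm wide (y), 95 mm long (from x = -50 to x = -145 mm), its underside 4 mm and its top 26 mm above the bench. It slides flat on the bench.
- enclosure: Black rack enclosure fixed above the bench at the far side, 170 mm deep (x), 340 mm wide (y), 40 mm thick, its underside 64 mm and its top 104 mm above the bench, carried by two side plates 12 mm thick centred at y = +-160 mm. Origin: on the bench under its centre; its open front edge is at its x = -85 mm (towards the robot), with blue sockets reaching 4 mm farther out; between the plates it is empty underneath, and it is open at the rear.
- coupler0: One of six equal blue plastic couplers, 13 x 13 x 22 mm (22 along its z), 10 g, smooth (slides on a slope of about 20 to 25 degrees); origin at its centre. Starts in the cup.
- coupler1: One of six equal blue plastic couplers, 13 x 13 x 22 mm (22 along its z), 10 g, smooth (slides on a slope of about 20 to 25 degrees); origin at its centre. Starts in the cup.
- coupler2: One of six equal blue plastic couplers, 13 x 13 x 22 mm (22 along its z), 10 g, smooth (slides on a slope of about 20 to 25 degrees); origin at its centre. Starts in the cup.
- coupler3: One of six equal blue plastic couplers, 13 x 13 x 22 mm (22 along its z), 10 g, smooth (slides on a slope of about 20 to 25 degrees); origin at its centre. Starts in the cup.
- coupler4: One of six equal blue plastic couplers, 13 x 13 x 22 mm (22 along its z), 10 g, smooth (slides on a slope of about 20 to 25 degrees); origin at its centre. Starts in the cup.
- coupler5: One of six equal blue plastic couplers, 13 x 13 x 22 mm (22 along its z), 10 g, smooth (slides on a slope of about 20 to 25 degrees); origin at its centre. Starts in the cup.
- reel: Bystander: a white plastic reel, 70 mm across, 40 mm tall. Origin: on its underside.
- cutters: Bystander: cutting pliers with orange grips lying on the robot side of the tray, to the right, 165 mm long, up to 20 mm tall. Origin: on its underside.
- strippers: Bystander: pliers with red grips lying at the left side, 165 mm long, up to 20 mm tall; beyond them at the far left stands a fixed black and gold splicer, 140 mm tall. Origin: on its underside.
- cleaver: Bystander: a small black and steel cleaver, 80 x 60 mm, 56 mm tall, right of the enclosure; nearer the robot at the right side stands a fixed cardboard box, 50 mm tall. Origin: on its underside.
- cleanpen: Bystander: a white pen-shaped cleaner lying on the bench, 160 mm long, 18 mm wide, 16 mm tall, left of the cutters. Origin: on its underside.
Not all that is in view belongs to the job. What is meant by the tray is not blue, and is the larger of those in its own colour.

How it is judged:
By the outcome, as a careful person would: the job done as asked, in the order asked, and still so for the second after the job is handed in, with the robot touching nothing.
It also fails if it takes over 72 s, if anything falls off the work surface, if the arm or the gripper's body presses on something with over 40 N, if the wrist force passes 120 N, or if a joint passes its speed limit or range.

## Working session

There is one attempt and no reset: what is moved stays moved. The work goes in short steps, Python scripts to look and compute and a tool call to move; the robot and the scene stay as the last step left them, time stands still between calls to the robot, and variables do not carry over. Pictures are saved under pics/ and viewed, at most 10 in all, crops included, and the job is handed in when it is done.

Besides the shell and the picture viewer there is one more tool, called in YAML: its name, and indented under it one key for each argument. arm_command: Moves the arm, as the interface text tells. Its arguments: {"type":"object","properties":{"motion":{"type":"array"},"newtons":{"type":"number"}},"required":["motion"]}

```bash
mkdir -p pics; cat >h.py <<'E'
import numpy as np,cv2
from bench import *
from scipy.spatial.transform import Rotation as R
def world(name,depth):
    p=camera_params(name);K=np.array(p["intrinsics"]);E=np.array(p["extrinsics"])
    v,u=np.mgrid[:384,:512]
    c=np.stack([(u-K[0,2])/K[0,0]*depth,(v-K[1,2])/K[1,1]*depth,depth],-1)
    return c@E[:3,:3].T+E[:3,3]
def snap(name,f=None):
    im,d=get_image(name)
    np.savez('%s.npz'%name,im=im,d=d,w=world(name,d))
    if f: cv2.imwrite('pics/'+f,cv2.cvtColor(im,cv2.COLOR_RGB2BGR))
    return im,d,world(name,d)
E
python3 - <<'E'
from h import *
a=snap('top')[0];b=snap('side')[0]
o=np.vstack([a,b])[:,:,::-1]
cv2.imwrite('pics/a.png',cv2.resize(a,(800,600),interpolation=cv2.INTER_CUBIC)[:,:,::-1]);cv2.imwrite('pics/b.png',b[:,:,::-1])
s=get_state();print(s);print(R.from_rotvec(s['tool_rot']).as_matrix().round(3))
for n in('top','side'):print(np.array(camera_params(n)['extrinsics']).round(3))
E
```

```text
{'time': 0.1, 'joint_positions': array([-1.26792503,  0.32172024, -0.07007936,  1.4515826 ,  0.02261337,
        1.37079025, -0.05688704]), 'qd': array([-5.94747111e-04, -4.52766837e-04,  1.86328135e-04, -3.09662722e-03,
        1.59094766e-03,  5.46378405e-05, -3.94523823e-04]), 'joint_torque': array([ 5.50475181e-05, -4.92573810e+01, -4.05655727e-01, -3.13400352e+01,
       -6.40728953e-02,  3.94943298e-02,  7.03102319e-05]), 'position': array([0.18501949, 0.62260894, 0.23557457]), 'tool_rot': array([-4.51945818e-01, -3.10877420e+00,  2.68326921e-03]), 'ft_force': array([1.26834119, 0.84878761, 0.61407435]), 'torque': array([ 0.00052641, -0.01541745, -0.01721528]), 'grip_force': 0.0, 'grip_width': 1.0009674984352275}
[[-0.959  0.285 -0.   ]
 [ 0.285  0.959 -0.002]
 [-0.    -0.002 -1.   ]]
[[-0.014 -0.984  0.18   0.305]
 [-1.     0.013 -0.006  0.029]
 [ 0.004 -0.18  -0.984  1.25 ]
 [ 0.     0.     0.     1.   ]]
[[-0.362  0.614 -0.701  1.772]
 [ 0.932  0.224 -0.284  0.52 ]
 [-0.017 -0.756 -0.654  1.269]
 [ 0.     0.     0.     1.   ]]
```

View pics/a.png

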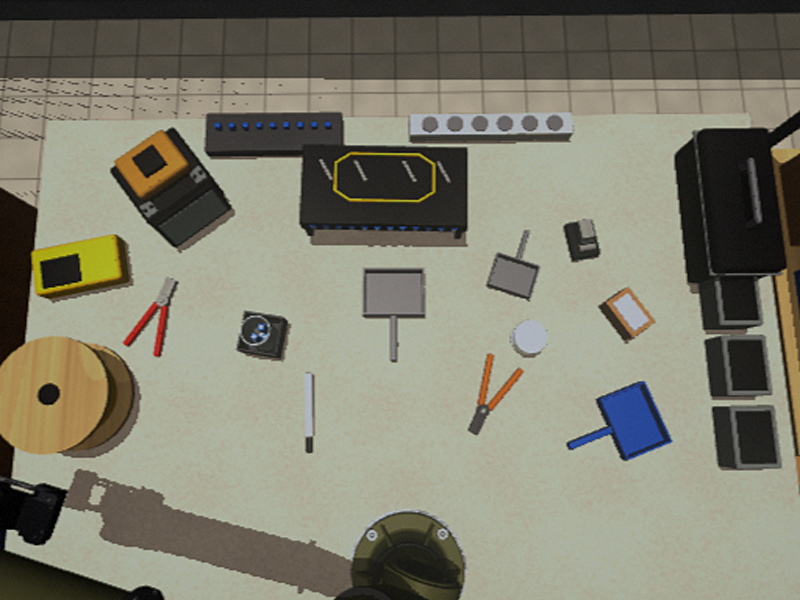

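View pics/b.png

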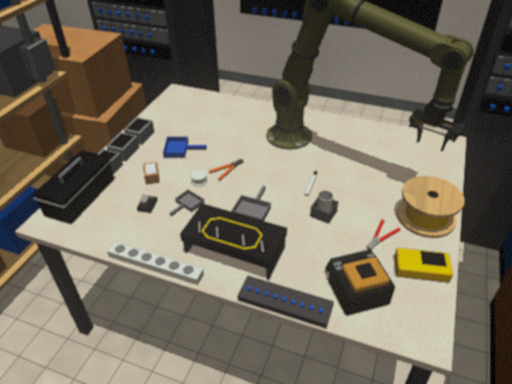

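Two grey trays: A at (393,295) in the enlarged top view, with its handle towards the robot, and B at (513,275), smaller, with its handle pointing away. There is also a blue one at (633,420), which the description rules out. A is the larger grey one, so I take A. The cup with blue couplers is at (258,331) in its stand, the enclosure front is along row 228, and the reel is at (529,338). I'll confirm in a crop and measure.

```bash
python3 - <<'E'
from h import *
z=np.load('top.npz');im,w=z['im'],z['w']
s=4
c=im[140:240,145:345]
cv2.imwrite('pics/c.png',cv2.resize(c,None,fx=s,fy=s,interpolation=cv2.INTER_CUBIC)[:,:,::-1])
def reg(n,u0,u1,v0,v1,z0,z1):
    q=w[v0:v1,u0:u1].reshape(-1,3);q=q[(q[:,2]>z0)&(q[:,2]<z1)]
    r=cv2.minAreaRect((q[:,:2]*1000).astype(np.float32))
    print(n,len(q),'mean',q.mean(0).round(4),'min',q.min(0).round(3),'max',q.max(0).round(3),'rect',np.round(r[0],1),np.round(r[1],1),round(r[2],1))
reg('cup rim',145,190,190,235,.085,.12)
reg('stand top',145,190,190,235,.045,.065)
reg('tray rim',225,280,165,208,.026,.045)
reg('tray all',225,280,165,208,.002,.045)
reg('handle',245,258,206,235,.012,.045)
reg('trayB',305,350,140,196,.008,.06)
reg('encl top',185,305,88,152,.09,.13)
reg('reel',320,355,200,230,.02,.06)
reg('pen',190,205,235,295,.006,.03)
reg('cutters',295,340,220,285,.006,.04)
reg('strippers',75,120,170,230,.006,.04)
reg('bench',200,230,170,230,-.02,.02)
E
```

```text
cup rim 108 mean [0.469  0.2964 0.0974] min [0.44  0.265 0.085] max [0.497 0.324 0.107] rect [468.3 294.8] [58.9 57.2] 89.7
stand top 286 mean [0.4687 0.2923 0.0547] min [0.424 0.248 0.046] max [0.515 0.341 0.065] rect [469.  295.2] [83.4 82.1] 80.3
tray rim 235 mean [0.5515 0.0263 0.0328] min [ 0.488 -0.039  0.026] max [0.609 0.089 0.041] rect [548.5  25.3] [127.4 120.8] 88.8
tray all 1685 mean [0.561  0.0229 0.0096] min [ 0.488 -0.072  0.002] max [0.637 0.111 0.041] rect [562.1  20.2] [182.9 148.1] 89.3
handle 121 mean [0.4532 0.0252 0.0271] min [0.414 0.018 0.021] max [0.492 0.032 0.033] rect [453.   25.1] [13.1 77.9] 89.3
trayB 286 mean [ 0.6085 -0.2378  0.0186] min [ 0.528 -0.307  0.008] max [ 0.704 -0.168  0.029] rect [ 624.7 -233.6] [122.9 178. ] 79.1
encl top 5583 mean [0.7595 0.0399 0.1057] min [ 0.672 -0.132  0.09 ] max [0.855 0.211 0.115] rect [762.3  40.3] [339.  175.6] 88.2
reel 367 mean [ 0.4569 -0.2561  0.0411] min [ 0.425 -0.29   0.034] max [ 0.489 -0.222  0.046] rect [ 457.1 -255.8] [67.6 64.9] 89.7
pen 308 mean [0.3122 0.2009 0.0169] min [0.218 0.178 0.006] max [0.402 0.224 0.024] rect [309.8 200.5] [184.5  45. ] 0.7
cutters 542 mean [ 0.3439 -0.1767  0.0144] min [ 0.241 -0.263  0.006] max [ 0.445 -0.113  0.04 ] rect [ 342.6 -187.9] [140.6 208.8] 87.0
strippers 683 mean [0.5224 0.5334 0.0141] min [0.425 0.458 0.006] max [0.624 0.611 0.039] rect [524.3 534.7] [202.7 147. ] 2.6
bench 1792 mean [0.5198 0.1457 0.0019] min [ 0.42   0.097 -0.006] max [0.622 0.195 0.01 ] rect [520.9 146.5] [ 98.5 201.3] 89.9
```

View pics/c.png

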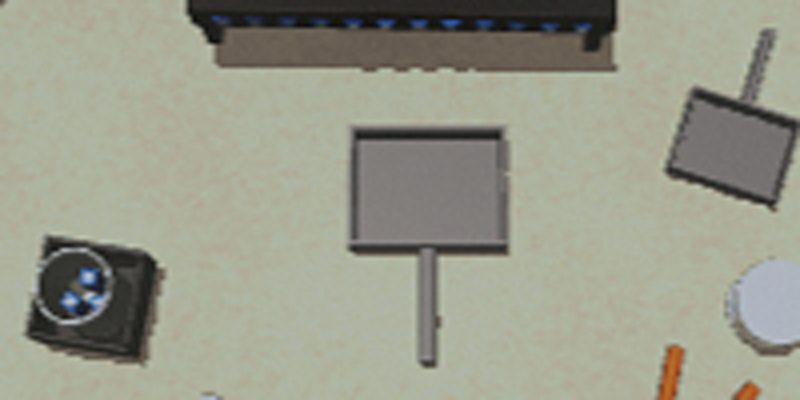

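A at crop (428,190) is plainly the larger grey tray: box 100 x 130, centre about (0.559, 0.025), handle towards the robot. The heights and sizes fit what was given. The tool can't tilt in this interface, so I'll turn the cup between the pads (light grip, foot against a fixed edge). First the move to above the cup.

```bash
cat >>h.py <<'E'
def go(x,y,z,yaw=None):
    "shift (mm, tool axes) from measured pose to world target; yaw = wanted world angle of tool y, deg"
    s=get_state();M=R.from_rotvec(s['tool_rot']).as_matrix()
    d=M.T@((np.array([x,y,z])-s['position'])*1000)
    a=np.degrees(np.arctan2(M[1,1],M[0,1]))
    print('t',round(s['time'],2),'pos',s['position'].round(4),'ytool',round(a,1),'tilt',M[:,2].round(3),'shift',d.round(1),'spin',None if yaw is None else round((a-yaw+90)%180-90,1),'j7',s['joint_positions'][6].round(2),'F',s['ft_force'].round(1),'w',round(s['grip_width']*87,1),'g',s['grip_force'])
E
```

arm_command:
  motion:
    - [87,-30,-20,0,7]
    - [87,-60,-39,0,14]
    - [87,-90,-59,0,21]
    - [87,-120,-78,0,28]
    - [87,-150,-98,0,35]

```text
time: 0.52
position: [0.3018, 0.4848, 0.2361]
tool_rot: [-1.374, -2.825, 0.001]
ft_force: [-0.1, 0.3, -0.6]
grip_width: 0.999
grip_force: 0.0
```

arm_command:
  motion:
    - [87,-40,2,0,7]
    - [87,-80,4,0,14]
    - [87,-120,6,0,21]
    - [87,-160,8,0,28]
    - [87,-200,10,0,35]

```text
time: 0.93
position: [0.434, 0.3342, 0.2364]
tool_rot: [-2.16, -2.281, 0.0]
ft_force: [0.2, 0.8, 0.4]
grip_width: 0.998
grip_force: 0.0
```

```bash
python3 -c "
from h import *
go(.4685,.295,.18,-9)"
```

```text
t 0.93 pos [0.434  0.3342 0.2364] ytool 3.1 tilt [-0.  0. -1.] shift [-41.   32.3  56.4] spin 12.1 j7 -0.63 F [0.2 0.8 0.4] w 86.8 g 0.0
```

arm_command:
  motion:
    - [87,-20,16,10,6]
    - [87,-41,32,30,12]
    - [87,-41,32,60,12]
    - [87,-41,32,90,12]
    - [87,-41,32,90,12]

```text
time: 1.35
position: [0.4642, 0.294, 0.1404]
tool_rot: [-2.382, -2.048, 0.018]
ft_force: [-1.4, -0.5, -0.7]
grip_width: 1.002
grip_force: 0.0
```

```bash
python3 -c "
from h import *
go(.4685,.295,.08,-9)
im,d,w=snap('top')
cv2.imwrite('pics/d.png',cv2.resize(im[150:260,110:260],(750,550),interpolation=cv2.INTER_CUBIC)[:,:,::-1])"
```

```text
t 1.35 pos [0.4642 0.294  0.1404] ytool -8.6 tilt [-0.009 -0.007 -1.   ] shift [ 2.2  4.6 60.4] spin 0.4 j7 -0.71 F [-1.4 -0.5 -0.7] w 87.2 g 0.0
```

View pics/d.png

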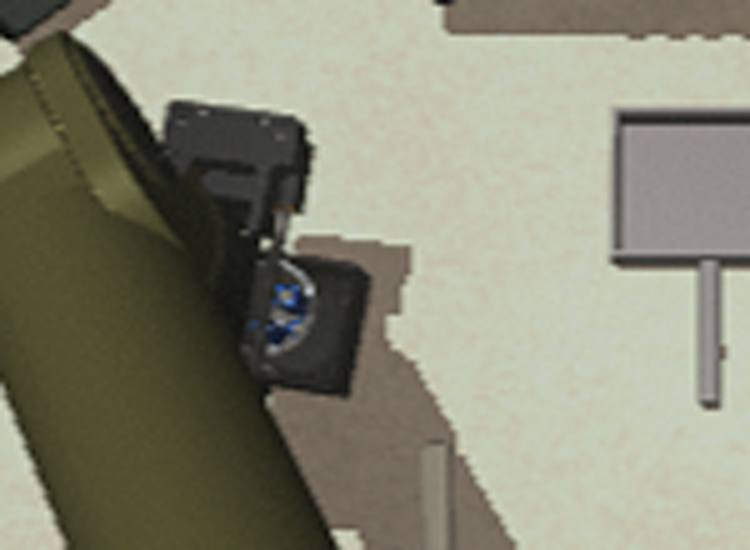

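Gripper straddles the cup, lag only. Descend and grip.

arm_command:
  motion:
    - [87,0,1,30,0]
    - [87,0,1,55,0]
    - [87,0,1,57,0]
    - [87,0,1,57,0]

```text
time: 1.73
position: [0.4682, 0.2972, 0.09]
tool_rot: [-2.38, -2.051, 0.002]
ft_force: [-0.4, -0.7, 0.2]
grip_width: 1.001
grip_force: 0.0
```

arm_command:
  motion:
    - [40,0,0,0,0]
    - [40,0,0,0,0]
    - [40,0,0,0,0]
    - [40,0,0,0,0]
    - [40,0,0,0,0]
  newtons: 20

```text
time: 2.15
position: [0.4691, 0.2972, 0.0905]
tool_rot: [-2.381, -2.05, -0.002]
ft_force: [0.5, -0.5, 0.1]
grip_width: 0.706
grip_force: 0.0
```

```bash
python3 -c "
from h import *
go(.50,.165,.2,0)"
```

```text
t 2.15 pos [0.4691 0.2972 0.0905] ytool -8.5 tilt [ 0.001  0.001 -1.   ] shift [-126.    50.3 -109.6] spin -8.5 j7 -0.69 F [ 0.5 -0.5  0.1] w 61.4 g 0.0
```

arm_command:
  motion:
    - [80,0,0,0,0]
    - [80,0,0,5,0]
    - [80,0,0,10,0]
    - [40,0,0,10,0]
    - [40,0,0,10,0]

```text
time: 2.57
position: [0.4682, 0.2965, 0.0788]
tool_rot: [2.381, 2.05, -0.002]
ft_force: [0.7, 0.2, -0.0]
grip_width: 0.829
grip_force: 0.0
```

arm_command:
  motion:
    - [40,0,0,0,0]
    - [40,0,0,0,0]
    - [40,0,0,0,0]
    - [40,0,0,0,0]
    - [40,0,0,0,0]

```text
time: 2.98
position: [0.4688, 0.2969, 0.0797]
tool_rot: [2.381, 2.05, 0.001]
ft_force: [0.3, 0.9, -0.3]
grip_width: 0.662
grip_force: 19.9
```

```bash
python3 -c "
from h import *
go(.50,.165,.2,0)"
```

```text
t 2.98 pos [0.4688 0.2969 0.0797] ytool -8.5 tilt [ 0.  0. -1.] shift [-125.8   50.5 -120.3] spin -8.5 j7 -0.69 F [ 0.3  0.9 -0.3] w 57.6 g 19.90789991733525
```

arm_command:
  motion:
    - [40,0,0,-25,0]
    - [40,0,0,-60,0]
    - [40,0,0,-85,0]
    - [40,-10,4,-85,0]
    - [40,-30,12,-85,0]

```text
time: 3.4
position: [0.4759, 0.2687, 0.1663]
tool_rot: [-2.375, -2.055, -0.007]
ft_force: [-0.0, 0.0, -2.3]
grip_width: 0.667
grip_force: 19.9
```

arm_command:
  motion:
    - [40,-30,12,0,0]
    - [40,-60,24,0,0]
    - [40,-86,34,0,0]
    - [40,-96,38,20,0]
    - [40,-96,38,45,0]

```text
time: 3.82
position: [0.5018, 0.1606, 0.1207]
tool_rot: [2.386, 2.041, 0.006]
ft_force: [-0.2, 0.5, -2.3]
grip_width: 0.671
grip_force: 19.9
```

arm_command:
  motion:
    - [40,0,0,20,0]
    - [40,0,0,36,0]
    - [40,0,0,40,0]
    - [40,0,0,42,0]
    - [40,0,0,43,0]

```text
time: 4.23
position: [0.4995, 0.1648, 0.0766]
tool_rot: [2.381, 2.05, -0.0]
ft_force: [0.3, 0.6, -1.6]
grip_width: 0.665
grip_force: 19.9
```

```bash
python3 -c "
from h import *
go(.50,.165,.0747,-9)"
```

```text
t 4.23 pos [0.4995 0.1648 0.0766] ytool -8.5 tilt [ 0. -0. -1.] shift [0.3 0.5 1.9] spin 0.5 j7 -0.43 F [ 0.3  0.6 -1.6] w 57.9 g 19.912358134813637
```

arm_command:
  motion:
    - [40,0,0,1,0]
    - [40,0,0,2,0]
    - [40,0,0,2,0]

```text
time: 4.48
position: [0.4998, 0.1651, 0.0753]
tool_rot: [2.38, 2.05, 0.002]
ft_force: [0.8, 0.2, -1.0]
grip_width: 0.67
grip_force: 19.9
```

arm_command:
  motion:
    - [87,0,0,0,0]
    - [87,0,0,0,0]
    - [87,0,0,0,0]
    - [87,0,0,0,0]
    - [87,0,0,0,0]

```text
time: 4.9
position: [0.4995, 0.165, 0.0748]
tool_rot: [2.381, 2.05, 0.001]
ft_force: [-0.2, -0.4, -0.2]
grip_width: 0.948
grip_force: 0.0
```

```bash
python3 -c "
from h import *
go(.50,.165,.0515,-9)"
```

```text
t 4.9 pos [0.4995 0.165  0.0748] ytool -8.5 tilt [ 0.  0. -1.] shift [ 0.1  0.4 23.3] spin 0.5 j7 -0.43 F [-0.2 -0.4 -0.2] w 82.5 g 0.0
```

arm_command:
  motion:
    - [87,0,0,5,0]
    - [87,0,0,15,0]
    - [87,0,0,23,0]
    - [87,0,0,23,0]
    - [87,0,0,23,0]

```text
time: 5.32
position: [0.4985, 0.1645, 0.0504]
tool_rot: [-2.38, -2.049, 0.004]
ft_force: [-0.7, 0.2, 0.5]
grip_width: 0.995
grip_force: 0.0
```

arm_command:
  motion:
    - [40,0,0,0,0]
    - [40,0,0,0,0]
    - [40,0,0,0,0]
    - [40,0,0,0,0]
    - [40,0,0,0,0]
  newtons: 8

```text
time: 5.73
position: [0.4995, 0.165, 0.0518]
tool_rot: [2.381, 2.05, 0.001]
ft_force: [-0.1, -0.4, -0.0]
grip_width: 0.708
grip_force: 0.0
```

arm_command:
  motion:
    - [40,0,0,0,0]
    - [40,0,0,0,0]
    - [40,0,0,0,0]
    - [40,0,0,-20,0]
    - [40,0,0,-20,0]

```text
time: 6.15
position: [0.5008, 0.1653, 0.0736]
tool_rot: [2.38, 2.049, 0.005]
ft_force: [1.0, 0.2, -2.0]
grip_width: 0.671
grip_force: 8.0
```

```bash
python3 -c "
from h import *
go(.48,.165,.1,-9)
im,d,w=snap('top')
for n,(u0,u1,v0,v1,z0,z1) in dict(rim=(185,260,170,235,.1,.13)).items():
    q=w[v0:v1,u0:u1].reshape(-1,3);q=q[(q[:,2]>z0)&(q[:,2]<z1)];print(len(q))
z=snap('side')[0]
cv2.imwrite('pics/e.png',cv2.resize(z[140:240,250:400],(750,500),interpolation=cv2.INTER_CUBIC)[:,:,::-1])"
```

```text
t 6.15 pos [0.5008 0.1653 0.0736] ytool -8.6 tilt [ 0.003  0.002 -1.   ] shift [ -3.4 -20.4 -26.4] spin 0.4 j7 -0.43 F [ 1.   0.2 -2. ] w 58.4 g 7.969259096764745
12
```

View pics/e.png

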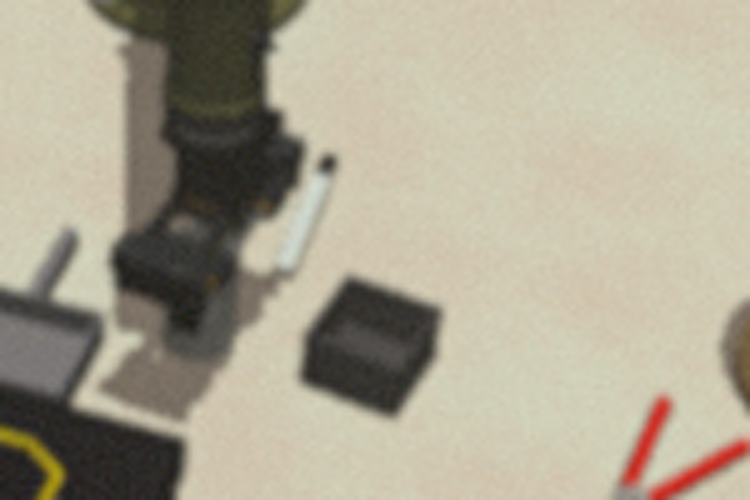

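Cup hangs upright in the pads; the stand (crop (370,345)) is empty. Now I tip it by moving its lower part over the stand's wall top.

arm_command:
  motion:
    - [40,0,-15,-8,0]
    - [40,10,-35,-11,0]
    - [40,30,-48,-11,0]
    - [40,45,-48,-11,0]
    - [40,45,-48,-11,0]
  newtons: 6

```text
time: 6.67
position: [0.4579, 0.2206, 0.0821]
tool_rot: [-2.374, -2.055, -0.002]
ft_force: [0.0, 0.2, -2.6]
grip_width: 0.67
grip_force: 6.0
```

arm_command:
  motion:
    - [40,7,0,0,0]
    - [40,14,0,0,0]
    - [40,21,0,0,0]
    - [40,28,0,0,0]
    - [40,35,0,0,0]

```text
time: 7.08
position: [0.4643, 0.2512, 0.0825]
tool_rot: [2.382, 2.048, -0.0]
ft_force: [-1.0, -1.5, -1.1]
grip_width: 0.665
grip_force: 6.0
```

```bash
python3 -c "
from h import *
go(.4685,.295,.082,-9)
z=snap('side')[0]
cv2.imwrite('pics/f.png',cv2.resize(z[140:240,250:400],(750,500),interpolation=cv2.INTER_CUBIC)[:,:,::-1])"
```

```text
t 7.08 pos [0.4643 0.2512 0.0825] ytool -8.6 tilt [ 0. -0. -1.] shift [44.  -2.4  0.5] spin 0.4 j7 -0.63 F [-1.  -1.5 -1.1] w 57.9 g 6.001054395347865
```

View pics/f.png

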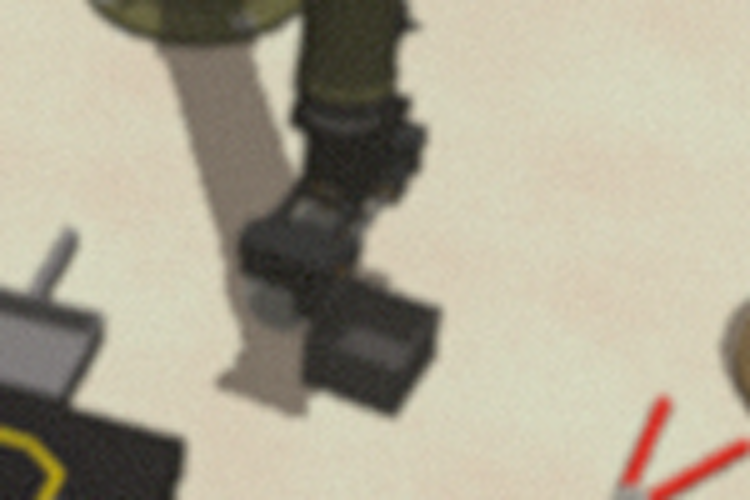

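The cup is pivoting in the pads (foot face at (270,305), rim at (375,285)). Continue to nearly horizontal.

arm_command:
  motion:
    - [40,7,0,0,0]
    - [40,14,0,0,0]
    - [40,21,0,0,0]
    - [40,28,0,0,0]
    - [40,32,0,0,0]

```text
time: 7.55
position: [0.4685, 0.284, 0.0826]
tool_rot: [-2.38, -2.051, -0.001]
ft_force: [-0.6, -1.0, -0.6]
grip_width: 0.668
grip_force: 6.0
```

arm_command:
  motion:
    - [40,0,0,0,0]
    - [40,0,0,-15,0]
    - [40,0,0,-45,0]
    - [40,-10,0,-60,0]
    - [40,-30,0,-60,0]
  newtons: 12

```text
time: 7.97
position: [0.4662, 0.2571, 0.1467]
tool_rot: [-2.377, -2.054, -0.014]
ft_force: [1.0, 0.1, -0.5]
grip_width: 0.665
grip_force: 12.0
```

```bash
python3 -c "
from h import *
go(.552,-.012,.142,0)
im,d,w=snap('top')
z=snap('side')[0]
A=cv2.resize(z[120:240,240:400],(400,300),interpolation=cv2.INTER_CUBIC);B=cv2.resize(im[140:240,130:263],(400,300),interpolation=cv2.INTER_CUBIC)
cv2.imwrite('pics/g.png',np.hstack([A,B])[:,:,::-1])"
```

```text
t 7.97 pos [0.4662 0.2571 0.1467] ytool -8.3 tilt [ 0.007  0.006 -1.   ] shift [-253.9  123.9    3.5] spin -8.3 j7 -0.65 F [ 1.   0.1 -0.5] w 57.8 g 12.006527030894176
```

View pics/g.png

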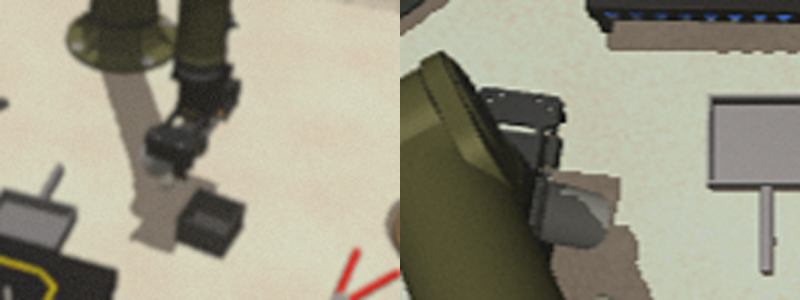

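arm_command:
  motion:
    - [40,-25,12,0,-2]
    - [40,-55,27,0,-4]
    - [40,-85,42,0,-6]
    - [40,-115,57,0,-8]
    - [40,-145,70,0,-8]

```text
time: 8.48
position: [0.5122, 0.0983, 0.1425]
tool_rot: [-2.23, -2.213, -0.002]
ft_force: [0.2, 0.7, -1.3]
grip_width: 0.668
grip_force: 12.0
```

arm_command:
  motion:
    - [40,-35,12,0,0]
    - [40,-65,24,0,0]
    - [40,-80,32,0,0]
    - [40,-80,32,0,0]
    - [40,-80,32,0,0]

```text
time: 8.9
position: [0.5432, 0.0184, 0.1423]
tool_rot: [-2.235, -2.208, -0.0]
ft_force: [0.5, 0.8, -2.7]
grip_width: 0.665
grip_force: 12.0
```

```bash
python3 -c "
from h import *
go(.552,-.012,.1,0)
im,d,w=snap('top')
q=w[150:235,240:320].reshape(-1,3)
p=get_state()['position']
m=(q[:,2]>.05)&(q[:,2]<.2)&(q[:,1]<p[1]-.038)&(abs(q[:,0]-p[0])<.035)
q=q[m]
for y0 in np.arange(p[1]-.08,p[1]-.03,.01):
    k=(q[:,1]>y0)&(q[:,1]<y0+.01)
    if k.any(): print(round(y0-p[1],3),k.sum(),q[k][:,2].max().round(4),q[k][:,2].min().round(4))
o=w[165:210,225:280].reshape(-1,3)
m=w[140:240,140:300];z=np.load('top.npz');
h=cv2.cvtColor(im,cv2.COLOR_RGB2HSV);b=(abs(h[...,0].astype(int)-112)<12)&(h[...,1]>120)&(h[...,2]>60)
v,u=np.nonzero(b);k=(v>155)&(u<300)&(v<320);print('blue',k.sum(),list(zip(u[k],v[k]))[:10])"
```

```text
t 8.9 pos [0.5432 0.0184 0.1423] ytool -0.7 tilt [-0.  0. -1.] shift [-30.3   9.2  42.2] spin -0.7 j7 -0.01 F [ 0.5  0.8 -2.7] w 57.8 g 12.009879005104267
-0.08 15 0.1355 0.122
-0.07 2 0.1299 0.125
blue 0 []
```

```bash
python3 -c "
from h import *
z=np.load('top.npz');w=z['w'];p=np.array([.5432,.0184,.1473])
for n in ('top','side'):
    w=snap(n)[2] if n=='side' else w
    r=(w-p).reshape(-1,3)*1000
    m=(abs(r[:,0])<28)&(abs(r[:,1])<110)&(r[:,2]>-70)&(r[:,2]<45)
    r=r[m]
    H,a,b=np.histogram2d(r[:,2],r[:,1],bins=[np.arange(-70,46,8),np.arange(-110,111,10)])
    print(n);print('y',a.min(),b[:-1].astype(int))
    for i in range(len(H))[::-1]: print('%5d'%a[i],' '.join('%3d'%x for x in H[i]))
"
```

```text
top
y -70 [-110 -100  -90  -80  -70  -60  -50  -40  -30  -20  -10    0   10   20
   30   40   50   60   70   80   90  100]
   34   0   0   0   0   0   0   0   0   0   0   0   0   0   0   0   0   0   0   0   0   0   0
   26   0   0   0   0   0   0   0   0   0   0   0   0   0   0   0   0   0   0   0   0   0   0
   18   0   0   0   0   0   0   0   0   0   0   0   0   0   0   0   0   0   0   0   0   0   0
   10   0   0   0   0   0   0   0   0   0   0   0   0   0   0   0   0   0   0   0   0   0   0
    2   0   0   0   0   0   0   0   0   0   0   0   0   0   0   0   0   0   0   0   0   0   0
   -6   0   0   0   0   0   0   0   0   0   0   0   0   0   0   0   0   0   0   0   0   0   0
  -14   0   0   0   0   1   0   0   0   0   0   0   0   0   0   0   0   0   0   0   0   0   0
  -22   0   0   0   5   7   0   0   0   0   0   0   0   0   0   0   0   0   0   0   0   0   0
  -30   0   0   0   1   3   0   0   0   0   0   0   0   0   0   0   0   0   0   0   0   0   0
  -38   0   0   0   0   0   0   0   0   0   0   0   0   0   0   0   0   0   0   0   0   0   0
  -46   0   0   0   0   0   0   0   0
[... 1078 characters left out ...]
 1   0   0   0   0   0   0   0   0   0   0
  -22   0   0   0   0   2   4   3   0   2   2   0   0   0   0   0   0   0   0   0   0   0   0
  -30   0   0   0   2   3   3   1   4   1   1   0   0   0   0   0   0   0   0   0   0   0   0
  -38   0   0   0   1   1   0   2   2   1   0   0   0   0   0   0   0   0   0   0   0   0   0
  -46   0   0   0   0   0   1   2   2   3   0   0   0   0   0   0   0   0   0   0   0   0   0
  -54   0   0   0   0   0   0   1   2   2   0   0   0   0   0   0   0   0   0   0   0   0   0
  -62   0   0   0   0   0   0   0   0   0   0   0   0   0   0   0   0   0   0   0   0   0   0
  -70   0   0   0   0   0   0   0   0   0   0   0   0   0   0   0   0   0   0   0   0   0   0
```

The depth profile shows the cup only about 56° over (foot centre 55 mm to −y, 37 mm below the axis) and gripped about 66 mm up; no couplers lost. I'll bring it to horizontal against the open bench: foot edge down, following an arc.

arm_command:
  motion:
    - [40,25,-10,0,0]
    - [40,60,-20,0,0]
    - [40,95,-30,0,0]
    - [40,130,-40,0,0]
    - [40,148,-40,10,0]

```text
time: 9.42
position: [0.5023, 0.1753, 0.134]
tool_rot: [-2.22, -2.218, -0.007]
ft_force: [1.0, 0.7, -0.8]
grip_width: 0.668
grip_force: 12.0
```

arm_command:
  motion:
    - [40,0,0,30,0]
    - [40,0,0,55,0]
    - [40,0,0,65,0]
    - [40,0,0,69,0]
    - [40,0,0,69,0]

```text
time: 9.83
position: [0.5038, 0.1675, 0.0629]
tool_rot: [-2.231, -2.211, 0.002]
ft_force: [-0.2, -0.4, -1.6]
grip_width: 0.669
grip_force: 12.0
```

```bash
python3 -c "
from h import *
go(.505,.165,.058,0)"
```

```text
t 9.83 pos [0.5038 0.1675 0.0629] ytool -0.5 tilt [-0.001 -0.001 -1.   ] shift [-2.4  1.2  4.9] spin -0.5 j7 -0.28 F [-0.2 -0.4 -1.6] w 58.2 g 12.009385788301188
```

arm_command:
  motion:
    - [40,0,0,7,0]
    - [40,8,0,13,0]
    - [40,15,0,20,0]
    - [40,21,0,28,0]
    - [40,27,0,36,0]
  newtons: 6

```text
time: 10.25
position: [0.5069, 0.1985, 0.0297]
tool_rot: [-2.23, -2.212, -0.012]
ft_force: [-0.6, 3.9, 5.9]
grip_width: 0.665
grip_force: 6.0
```

arm_command:
  motion:
    - [40,0,0,0,0]
    - [40,0,0,0,0]
    - [40,0,0,0,0]
  newtons: 25

```text
time: 10.5
position: [0.5053, 0.1977, 0.0292]
tool_rot: [-2.229, -2.211, -0.006]
ft_force: [-2.0, 3.9, 5.5]
grip_width: 0.662
grip_force: 25.0
```

```bash
cat >>h.py <<'E'
def prof(ax=1):
    "cup outline about the grasp axis, in the plane of world axis ax and z"
    s=get_state();p=s['position']+[0,0,.005];go(0,0,0)
    for n in ('top','side'):
        r=(snap(n)[2]-p).reshape(-1,3)*1000
        r=r[(abs(r[:,1-ax])<28)&(abs(r[:,ax])<110)&(r[:,2]>max(-70,6-p[2]*1000))&(r[:,2]<45)]
        H,a,b=np.histogram2d(r[:,2],r[:,ax],bins=[np.arange(-70,46,8),np.arange(-110,111,10)])
        print(n);print('     ',' '.join('%4d'%x for x in b[:-1]))
        for i in range(len(H))[::-1]: print('%5d'%a[i],' '.join('%4d'%x if x else '   .' for x in H[i]))
E
python3 -c "
from h import *
prof(1)"
```

```text
t 10.5 pos [0.5053 0.1977 0.0292] ytool -0.5 tilt [ 0.002  0.004 -1.   ] shift [-202.  -503.7   27.6] spin None j7 -0.31 F [-2.   3.9  5.5] w 57.6 g 24.967196256334745
top
      -110 -100  -90  -80  -70  -60  -50  -40  -30  -20  -10    0   10   20   30   40   50   60   70   80   90  100
   34    .    .    .    .    .    6   24   21    3    .    .    .    .    .    .    .    .    .    .    .    .    .
   26    .    .    .    .    7   29   19    4    1    .    .    .    .    .    .    .    .    .    .    .    .    .
   18    .    .    .   10   23   12    7    4    .    .    .    .    .    .    .    .    .    .    .    .    .    .
   10    .    .    .   27   14    9    5    1    .    .    .    .    .    .    .    .    .    .    .    .    .    .
    2    1    .    .    2    8    3    .    .    .    .    .    .    .    .    .    .    .    .    .    .    .    .
   -6    7    .    .    .    .    .    .    .    .    .    .    .    .    .    .    .    .    .    .    .    .    .
  -14    .    .    .    .    .    .    .    .    .    .    .    .    .    .    .    .    .    .    .    .    .    .

[... 1856 characters left out ...]
   4
  -30    .    .    .    .    .    2    .    .    .    .    .    .    .    .    .    1    2    5    6    1    5    3
  -38    .    .    .    .    .    .    .    .    .    .    .    .    .    .    .    .    .    .    .    .    .    .
  -46    .    .    .    .    .    .    .    .    .    .    .    .    .    .    .    .    .    .    .    .    .    .
  -54    .    .    .    .    .    .    .    .    .    .    .    .    .    .    .    .    .    .    .    .    .    .
  -62    .    .    .    .    .    .    .    .    .    .    .    .    .    .    .    .    .    .    .    .    .    .
  -70    .    .    .    .    .    .    .    .    .    .    .    .    .    .    .    .    .    .    .    .    .    .
```

arm_command:
  motion:
    - [40,0,0,-4,0]
    - [40,0,0,-10,0]
    - [40,0,0,-20,0]
    - [40,0,0,-35,0]
    - [40,0,0,-50,0]

```text
time: 11.02
position: [0.5046, 0.1937, 0.0785]
tool_rot: [2.233, 2.21, -0.001]
ft_force: [0.5, 0.2, -0.6]
grip_width: 0.66
grip_force: 25.0
```

arm_command:
  motion:
    - [40,0,0,-15,0]
    - [40,0,0,-25,0]
    - [40,0,0,-25,0]
    - [40,0,0,-25,0]
    - [40,0,0,-25,0]

```text
time: 11.43
position: [0.5041, 0.1941, 0.1019]
tool_rot: [-2.232, -2.21, 0.002]
ft_force: [0.0, 0.0, -2.3]
grip_width: 0.659
grip_force: 25.0
```

```bash
python3 -c "
from h import *
prof(1)
a=np.load('top.npz')['im'];b=np.load('side.npz')['im']
A=cv2.resize(b[120:240,240:400],(400,300),interpolation=cv2.INTER_CUBIC);B=cv2.resize(a[140:240,130:263],(400,300),interpolation=cv2.INTER_CUBIC)
cv2.imwrite('pics/i.png',np.hstack([A,B])[:,:,::-1])"
```

```text
t 11.43 pos [0.5041 0.1941 0.1019] ytool -0.6 tilt [-0.001 -0.    -1.   ] shift [-198.9 -502.1  102.5] spin None j7 -0.35 F [ 0.   0.  -2.3] w 57.3 g 25.008538034981598
top
      -110 -100  -90  -80  -70  -60  -50  -40  -30  -20  -10    0   10   20   30   40   50   60   70   80   90  100
   34    .    .    .    .    .    3   27   32    4    .    .    .    .    .    .    .    .    .    .    .    .    .
   26    .    .    .    .    3   33   13   11    2    .    .    .    .    .    .    .    .    .    .    .    .    .
   18    .    .    .   12   27   21   16    3    .    .    .    .    .    .    .    .    .    .    .    .    .    .
   10    .    .    .   20   18    8    4    .    .    .    .    .    .    .    .    .    .    .    .    .    .    .
    2    .    .    .   11   11    2    .    .    .    .    .    .    .    .    .    .    .    .    .    .    .    .
   -6    .    .    .    .    2    .    .    .    .    .    .    .    .    .    .    .    .    .    .    .    .    .
  -14    .    .    .    .    .    .    .    .    .    .    .    .    .    .    .    .    .    .    .    .    .    .
[... 1857 characters left out ...]
   .
  -30    .    .    .    .    .    3    .    1    .    .    .    .    .    .    .    .    .    .    .    .    .    .
  -38    .    .    .    .    .    2    .    .    .    .    .    .    .    .    .    .    .    .    .    .    .    .
  -46    .    .    .    .    .    .    .    .    .    .    .    .    .    .    .    .    .    .    .    .    .    .
  -54    .    .    .    .    .    .    .    .    .    .    .    .    .    .    .    .    2    2    3    2    2    1
  -62    .    .    .    .    .    .    .    .    .    .    .    .    .    .    .    .    7    5    2    2    5    5
  -70    .    .    .    .    .    .    .    .    .    .    .    .    .    .    .    .    3    3    4    4    2    4
```

View pics/i.png

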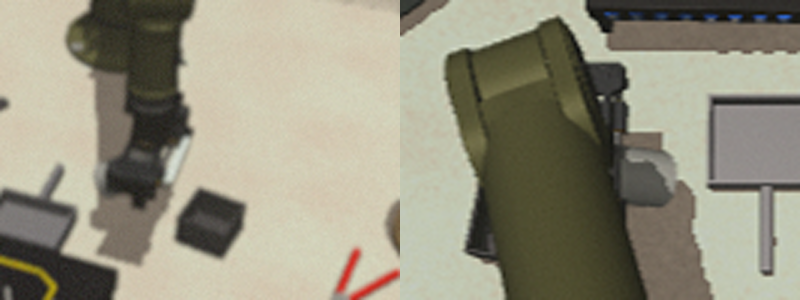

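Cup about horizontal, still full (2.3 N), nothing spilled on the bench. I'll fit its tilt to the depth points properly.

```bash
cat >>h.py <<'E'
from scipy.optimize import least_squares
def fit(f,side,new=True):
    "f: unit xy vector mouth-wards; fits tilt (deg, 90=level, >90 mouth down), grip height h, offset x,up"
    p=get_state()['position']+[0,0,.005];f=np.array(f);l=np.array([-f[1],f[0]]);Q=[]
    for n in ('top','side'):
        w=snap(n)[2] if new else np.load(n+'.npz')['w']
        r=(w-p).reshape(-1,3)*1000;a=r[:,:2]@f;b=r[:,:2]@l
        m=(abs(b)<33)&(a<-24)&(a>-95)&(r[:,2]<46)&(r[:,2]>max(-75,6+side-p[2]*1000))
        Q.append(np.c_[a,b,r[:,2]][m])
    Q=np.vstack(Q)
    def res(v):
        t,h,ox,oz,ob=v;t=np.radians(t)
        P=Q-[ox,ob,oz];u=-np.sin(t)*P[:,0]-np.cos(t)*P[:,2]   # towards the foot
        n=np.cos(t)*P[:,0]-np.sin(t)*P[:,2];rr=np.hypot(n,P[:,1])-29.2;c=u-h
        return np.where((rr>0)&(c>0),np.hypot(rr,c),np.maximum(rr,c)) if 0 else np.maximum(rr,c)
    best=min((least_squares(lambda v:np.r_[res(v),np.array(v[2:])*2],[t,62,0,0,0],loss='soft_l1',f_scale=3) for t in (45,70,90,110,130)),key=lambda s:s.cost)
    print('fit',len(Q),'tilt,h,ofs',best.x.round(1),'cost',round(best.cost),'med',np.median(abs(res(best.x))).round(2))
E
python3 -c "
from h import *
fit([0,1],0,False)"
```

```text
fit 386 tilt,h,ofs [54.1 78.4 -1.6 33.8 -0.1] cost 679 med 0.93
```

```bash
python3 -c "
from h import *
p=get_state()['position']+[0,0,.005]
z=np.load('top.npz');r=(z['w']-p)*1000;im=z['im']
m=(abs(r[...,0])<40)&(r[...,1]<-15)&(r[...,1]>-95)&(r[...,2]>-60)
v,u=np.nonzero(m);print(u.min(),u.max(),v.min(),v.max())
for vv in range(v.min(),v.max()+1,2):
    print(vv,' '.join('%4d,%3d/%3d'%(r[vv,uu,1],r[vv,uu,2],im[vv,uu].mean()) if m[vv,uu] else '     .     ' for uu in range(u.min(),u.max()+1,2)))
"
```

```text
172 221 149 208
149      .           .           .       -18,385/ 63  -22,387/ 67  -27,389/ 70      .           .           .           .           .           .           .           .           .           .           .           .           .           .           .           .           .           .           .     
151      .           .           .       -19,389/ 68  -23,391/ 70  -27,391/ 72  -30,382/ 50  -32,374/ 32      .           .           .           .           .           .           .           .           .           .           .           .           .           .           .           .           .     
153      .           .           .       -20,394/ 74  -24,394/ 72  -28,393/ 73  -32,393/ 58  -34,385/ 51      .           .           .           .           .           .           .           .           .           .           .           .           .           .           .           .           .     
155      .           .       -15,391/ 56  -20,394/ 72  -24,396/ 73  -28,395/ 72  -32,397/ 74  -35,389/ 50  -37,373/ 24      .           .           .          
[... 7596 characters left out ...]
79  -47, 28/ 81  -52, 23/ 82  -58, 23/ 82  -64, 17/ 83  -69, 15/ 80  -75, 10/132
205      .           .           .           .           .           .           .           .           .           .           .           .           .           .           .       -29, 70/ 33  -30, 32/ 74  -35, 29/ 74  -41, 24/ 74  -46, 21/ 75  -52, 18/ 76  -58, 15/ 77  -63, 10/ 79  -69,  5/ 79      .     
207      .           .           .           .           .           .           .           .           .           .           .           .           .           .           .           .       -34, 66/ 29  -34, 17/ 60  -40, 17/ 61  -45, 11/ 62  -51, 10/ 64  -57,  7/ 67  -63,  5/ 70  -68,  2/ 75      .
```

The depth map is clear: tilt is 54° and the cup has slid up between the fingers, because bench friction held its foot. Next I'll drag it mouth-wards so that same friction turns it down, lay it on the bench, and regrip.

arm_command:
  motion:
    - [40,-25,-12,0,0]
    - [40,-55,-30,0,0]
    - [40,-66,-36,20,0]
    - [40,-66,-36,50,0]
    - [40,-66,-36,64,0]

```text
time: 11.95
position: [0.4657, 0.127, 0.0358]
tool_rot: [-2.233, -2.208, 0.005]
ft_force: [-1.1, -0.9, -2.3]
grip_width: 0.661
grip_force: 25.0
```

arm_command:
  motion:
    - [40,0,0,1,0]
    - [40,5,0,4,0]
    - [40,12,0,7,0]
    - [40,19,0,9,0]
    - [40,26,0,11,0]
  newtons: 8

```text
time: 12.37
position: [0.4692, 0.1562, 0.0284]
tool_rot: [2.231, 2.211, 0.003]
ft_force: [0.2, -0.9, 0.8]
grip_width: 0.665
grip_force: 8.0
```

arm_command:
  motion:
    - [40,7,0,2,0]
    - [40,14,0,4,0]
    - [40,21,0,6,0]
    - [40,28,0,7,0]
    - [40,35,0,8,0]

```text
time: 12.78
position: [0.4686, 0.1905, 0.0194]
tool_rot: [-2.232, -2.211, 0.0]
ft_force: [0.1, -0.9, -0.7]
grip_width: 0.665
grip_force: 8.0
```

```bash
cat >>h.py <<'E'
def ridge(f):
    "top ridge of the cup on its foot side, relative to the grasp point, (along f, z) from the top camera"
    go(0,0,0);p=get_state()['position']+[0,0,.005];f=np.array(f);l=np.array([-f[1],f[0]])
    r=(snap('top')[2]-p).reshape(-1,3)*1000;a=r[:,:2]@f;b=r[:,:2]@l
    for lo in range(-120,60,8):
        m=(a>=lo)&(a<lo+8)&(abs(b)<6)&(r[:,2]<150)
        if m.any(): print('a %d..: z %s n %d'%(lo,np.percentile(r[m,2],[10,50,90]).round(1),m.sum()))
E
python3 -c "
from h import *
ridge([0,1])"
```

```text
t 12.78 pos [0.4686 0.1905 0.0194] ytool -0.5 tilt [-0. -0. -1.] shift [-194.9 -466.8   19.5] spin None j7 -0.34 F [ 0.1 -0.9 -0.7] w 57.9 g 8.002841009292752
a -120..: z [-23.9 -22.4 -19.9] n 12
a -112..: z [-25.  -21.7 -20.5] n 8
a -104..: z [-25.3 -22.2 -21.9] n 11
a -96..: z [-24.  -21.1 -19.5] n 8
a -88..: z [-27.7 -22.6  32.7] n 10
a -80..: z [-21.6  29.   32.5] n 14
a -72..: z [33.4 36.9 38.5] n 12
a -64..: z [36.  36.6 41.8] n 6
a -56..: z [39.5 44.  46.1] n 12
a -48..: z [43.6 47.  50. ] n 12
a -40..: z [48.8 51.3 53.8] n 9
a -32..: z [51.2 54.9 71.8] n 12
```

arm_command:
  motion:
    - [40,4,0,2,0]
    - [40,8,0,3,0]
    - [40,12,0,3.5,0]
    - [40,16,0,3.5,0]
    - [40,16,0,3.5,0]
  newtons: 3

```text
time: 13.25
position: [0.4687, 0.2067, 0.0161]
tool_rot: [-2.231, -2.211, -0.001]
ft_force: [-0.5, 0.8, 0.2]
grip_width: 0.664
grip_force: 3.0
```

arm_command:
  motion:
    - [58.5,0,0,0,0]
    - [59,0,0,0,0]
    - [59.5,0,0,0,0]
    - [60,0,0,0,0]
    - [60.5,0,0,0,0]

```text
time: 13.67
position: [0.4689, 0.2055, 0.0162]
tool_rot: [2.232, 2.21, 0.0]
ft_force: [0.1, -0.3, -0.4]
grip_width: 0.689
grip_force: 0.0
```

arm_command:
  motion:
    - [61,0,0,0,0]
    - [61.5,0,0,0,0]
    - [62,0,0,0,0]
    - [63,0,0,0,0]
    - [63,0,0,0,0]

```text
time: 14.08
position: [0.4688, 0.2057, 0.0161]
tool_rot: [2.232, 2.211, 0.0]
ft_force: [-0.4, 0.2, -0.8]
grip_width: 0.72
grip_force: 0.0
```

```bash
python3 -c "
from h import *
ridge([0,1])"
```

```text
t 14.08 pos [0.4688 0.2057 0.0161] ytool -0.5 tilt [ 0.  0. -1.] shift [-210.2 -466.8   16. ] spin None j7 -0.36 F [-0.4  0.2 -0.8] w 62.7 g 0.029982666765135946
a -120..: z [-23.7 -19.6 -17.4] n 8
a -112..: z [-21.3 -19.2 -16.2] n 12
a -104..: z [-20.9 -19.5 -16.6] n 8
a -96..: z [-20.1 -18.5 -16.7] n 11
a -88..: z [-21.6 -18.9 -17.8] n 9
a -80..: z [-20.9 -18.5 -16.2] n 8
a -72..: z [-20.8 -18.6 -15.8] n 12
a -64..: z [-20.    9.8  38.7] n 16
a -56..: z [37.  38.2 42. ] n 12
a -48..: z [36.7 39.5 42.9] n 8
a -40..: z [ 36.4  40.  146.8] n 15
a -32..: z [37.6 67.1 71.5] n 12
a -24..: z [36.2 41.  58.6] n 4
```

Cup now lies flat (ridge 59 mm above the bench, foot at y 0.145). Regrip on its axis near mid-length and lift level.

arm_command:
  motion:
    - [70,-1,0,-4,0]
    - [70,-2,0,-8,0]
    - [70,-2,0,-8,0]
    - [40,-2,0,-8,0]
    - [40,-2,0,-8,0]
  newtons: 25

```text
time: 14.55
position: [0.4693, 0.2039, 0.0245]
tool_rot: [2.232, 2.21, 0.002]
ft_force: [0.0, -0.0, -0.4]
grip_width: 0.721
grip_force: 0.2
```

arm_command:
  motion:
    - [40,0,0,0,0]
    - [40,0,0,0,0]
    - [40,0,0,-5,0]
    - [40,0,0,-15,0]
    - [40,0,0,-30,0]

```text
time: 14.97
position: [0.4672, 0.203, 0.0535]
tool_rot: [-2.231, -2.21, 0.006]
ft_force: [0.2, -0.7, -1.1]
grip_width: 0.674
grip_force: 24.6
```

arm_command:
  motion:
    - [40,0,0,-20,0]
    - [40,0,0,-45,0]
    - [40,0,0,-60,0]
    - [40,0,0,-60,0]
    - [40,0,0,-60,0]

```text
time: 15.38
position: [0.469, 0.204, 0.1149]
tool_rot: [-2.232, -2.211, -0.003]
ft_force: [-0.5, 0.7, -2.2]
grip_width: 0.675
grip_force: 24.6
```

```bash
python3 -c "
from h import *
ridge([0,1])
im=get_image('top')[0]
h=cv2.cvtColor(im,cv2.COLOR_RGB2HSV);b=(abs(h[...,0].astype(int)-112)<14)&(h[...,1]>90)
v,u=np.nonzero(b);k=(v>155)&(u<340);print('blue',k.sum(),list(zip(u[k],v[k]))[:10])"
```

```text
t 15.38 pos [0.469  0.204  0.1149] ytool -0.5 tilt [ 0.001  0.001 -1.   ] shift [-208.6 -467.2  114. ] spin None j7 -0.42 F [-0.5  0.7 -2.2] w 58.7 g 24.558779703994382
a -120..: z [-119.8 -117.8 -115.7] n 11
a -112..: z [-121.8 -119.1 -116.6] n 8
a -104..: z [-120.5 -118.9 -116. ] n 12
a -96..: z [-122.1 -118.3 -114.6] n 8
a -88..: z [-120.9 -117.4 -112.6] n 9
a -80..: z [-121.1 -118.5 -117.7] n 11
a -72..: z [-120.9 -116.4 -114.3] n 8
a -64..: z [-120.2 -113.5   30.1] n 23
a -56..: z [-118.5   25.6   31.3] n 17
a -48..: z [28.6 30.5 31.5] n 13
a -40..: z [ 29.8  32.4 147.6] n 14
a -32..: z [30.4 67.7 72.6] n 20
blue 122 [(np.int64(26), np.int64(168)), (np.int64(27), np.int64(177)), (np.int64(31), np.int64(183)), (np.int64(2), np.int64(327)), (np.int64(3), np.int64(327)), (np.int64(4), np.int64(327)), (np.int64(0), np.int64(328)), (np.int64(1), np.int64(328)), (np.int64(2), np.int64(328)), (np.int64(3), np.int64(328))]
```

arm_command:
  motion:
    - [40,-20,9,0,7]
    - [40,-40,18,0,14]
    - [40,-60,27,0,21]
    - [40,-80,36,0,28]
    - [40,-100,45,0,35]

```text
time: 15.9
position: [0.5119, 0.102, 0.1124]
tool_rot: [-2.798, -1.429, 0.005]
ft_force: [0.5, -0.5, -1.6]
grip_width: 0.671
grip_force: 24.5
```

arm_command:
  motion:
    - [40,-8,15,0,7]
    - [40,-16,31,0,14]
    - [40,-25,46,0,21]
    - [40,-33,62,0,28]
    - [40,-41,77,0,35]

```text
time: 16.32
position: [0.5508, 0.024, 0.1124]
tool_rot: [3.098, 0.521, -0.005]
ft_force: [-0.6, 0.0, -3.0]
grip_width: 0.671
grip_force: 24.5
```

arm_command:
  motion:
    - [40,0,0,0,7]
    - [40,0,0,0,14]
    - [40,0,0,0,20]
    - [40,0,0,0,20]
    - [40,0,0,0,20]

```text
time: 16.73
position: [0.5507, 0.0251, 0.1128]
tool_rot: [3.141, -0.01, -0.004]
ft_force: [0.1, 0.2, -1.9]
grip_width: 0.668
grip_force: 24.6
```

```bash
python3 -c "
from h import *
go(.551,.025,.06,90)
ridge([1,0])
w=np.load('top.npz')['w'].reshape(-1,3)
m=(w[:,2]>.024)&(w[:,2]<.045)&(abs(w[:,1]-.03)<.1)&(w[:,0]>.4)&(w[:,0]<.65)
q=w[m];print(q.min(0),q.max(0)); h=q[(q[:,0]<.47)];print('handle',h.min(0),h[:,1].mean())
"
```

```text
t 16.73 pos [0.5507 0.0251 0.1128] ytool -90.4 tilt [-0.002 -0.001 -1.   ] shift [ 0.4  0.  52.8] spin -0.4 j7 -1.52 F [ 0.1  0.2 -1.9] w 58.1 g 24.560673012417805
t 16.73 pos [0.5507 0.0251 0.1128] ytool -90.4 tilt [-0.002 -0.001 -1.   ] shift [-550.3   28.5  114.1] spin None j7 -1.52 F [ 0.1  0.2 -1.9] w 58.1 g 24.560673012417805
[ 0.50710872 -0.03820094  0.02862723] [ 0.5404468  -0.03075817  0.03728069]Traceback (most recent call last):
  File "<string>", line 7, in <module>
    q=w[m];print(q.min(0),q.max(0)); h=q[(q[:,0]<.47)];print('handle',h.min(0),h[:,1].mean())
                                                                      ~~~~~^^^
    return umr_minimum(a, axis, None, out, keepdims, initial, where)
ValueError: zero-size array to reduction operation minimum which has no identity
```

arm_command:
  motion:
    - [40,0,0,15,0]
    - [40,0,0,35,0]
    - [40,0,0,50,0]
    - [40,0,0,52,0]
    - [40,0,0,52,0]

```text
time: 17.2
position: [0.5505, 0.025, 0.061]
tool_rot: [3.141, -0.013, -0.004]
ft_force: [0.1, -0.9, -0.4]
grip_width: 0.673
grip_force: 24.6
```

arm_command:
  motion:
    - [40,0,0,3,0]
    - [40,1,0,7,0]
    - [40,1,0,11,0]
    - [40,2,0,15,0]
    - [40,2,0,18,0]
  newtons: 6

```text
time: 17.62
position: [0.5549, 0.0253, 0.0445]
tool_rot: [-3.141, 0.015, -0.004]
ft_force: [2.5, -1.4, 0.6]
grip_width: 0.669
grip_force: 5.9
```

arm_command:
  motion:
    - [40,0,0,0,0]
    - [40,0,0,0,0]
    - [40,0,0,0,0]
  newtons: 25

```text
time: 17.87
position: [0.5544, 0.0253, 0.0446]
tool_rot: [-3.141, 0.015, -0.002]
ft_force: [3.2, 0.1, 2.3]
grip_width: 0.666
grip_force: 24.7
```

```bash
python3 -c "
from h import *
prof(0)
im=np.load('side.npz')['im'];cv2.imwrite('pics/j.png',cv2.resize(im[150:240,200:320],(720,540),interpolation=cv2.INTER_CUBIC)[:,:,::-1])
"
```

```text
t 17.87 pos [0.5544 0.0253 0.0446] ytool -90.5 tilt [ 0.002  0.    -1.   ] shift [-554.2   30.6   43.7] spin None j7 -1.46 F [3.2 0.1 2.3] w 57.9 g 24.7138511248923
top
      -110 -100  -90  -80  -70  -60  -50  -40  -30  -20  -10    0   10   20   30   40   50   60   70   80   90  100
   34    .    .    .    .    .    .    .    .    .    .    .    .    .    .    .    .    .    .    .    .    .    .
   26    .    .    .    .    .    .    .    .    .    .    .    .    .    .    .    .    .    .    .    .    .    .
   18    .    .    .    .    .    .    .    .    .    .    .    .    .    .    .    .    .    .    .    .    .    .
   10    .    .    .    .    .    .    .    .    .    .    .    .    .    .    .    .    .    .    .    .    .    .
    2    .    .    .    .    .    .    .    .    .    .    .    .    .    .    .    .    .    .    .    .    .    .
   -6    .    .    .    .    .    .    .    .    .    .    .    .    .    .    .    .    .    .    .    .    .    .
  -14    .    .    .    .    .    .    .    .    .    .    .    .    .    .    .    .    .    .    .    .    .    .
  -
[... 1853 characters left out ...]
   .
  -30    .    .    .    .    .    .    .    .    .    .    1   10   10    9    2    4    9    .    .    .    .    .
  -38    .    .    .    .    .    .    .    .    .    .    2    3    8   16    .    .    .    .    .    .    .    .
  -46    .    .    .    .    .    .    .    .    .    .    .    .    .    2    .    .    .    .    .    .    .    .
  -54    .    .    .    .    .    .    .    .    .    .    .    .    .    .    .    .    .    .    .    .    .    .
  -62    .    .    .    .    .    .    .    .    .    .    .    .    .    .    .    .    .    .    .    .    .    .
  -70    .    .    .    .    .    .    .    .    .    .    .    .    .    .    .    .    .    .    .    .    .    .
```

arm_command:
  motion:
    - [40,0,0,0,0]
    - [40,1,0,2,0]
    - [40,2,0,4,0]
    - [40,2,0,5,0]
    - [40,2,0,5,0]
  newtons: 6

```text
time: 18.38
position: [0.5551, 0.0252, 0.0384]
tool_rot: [3.141, -0.015, -0.002]
ft_force: [0.4, 0.2, -0.2]
grip_width: 0.671
grip_force: 5.9
```

arm_command:
  motion:
    - [40,0,0,0,0]
    - [40,0,0,0,0]
    - [40,0,0,-4,0]
    - [40,0,0,-10,0]
    - [40,0,0,-10,0]
  newtons: 40

```text
time: 18.8
position: [0.5559, 0.025, 0.05]
tool_rot: [-3.141, 0.015, -0.001]
ft_force: [0.6, 0.0, -1.2]
grip_width: 0.664
grip_force: 39.5
```

arm_command:
  motion:
    - [40,10,0,0,0]
    - [40,-4,0,0,0]
    - [40,10,0,0,0]
    - [40,-4,0,0,0]
    - [40,0,0,0,0]

```text
time: 19.22
position: [0.5538, 0.0249, 0.0483]
tool_rot: [-3.142, 0.015, 0.006]
ft_force: [-1.2, 0.4, -2.1]
grip_width: 0.661
grip_force: 39.5
```

arm_command:
  motion:
    - [40,0,0,-8,0]
    - [40,0,0,0,0]
    - [40,0,0,-8,0]
    - [40,0,0,0,0]
    - [40,0,0,0,0]

```text
time: 19.63
position: [0.5555, 0.0252, 0.0484]
tool_rot: [3.142, -0.015, -0.001]
ft_force: [-0.9, -0.3, -1.6]
grip_width: 0.661
grip_force: 39.5
```

```bash
python3 -c "
from h import *
prof(0)
im=np.load('side.npz')['im'];cv2.imwrite('pics/k.png',cv2.resize(im[150:240,200:320],(720,540),interpolation=cv2.INTER_CUBIC)[:,:,::-1])
"
```

```text
t 19.63 pos [0.5555 0.0252 0.0484] ytool -90.5 tilt [-0. -0. -1.] shift [-555.2   30.4   48.5] spin None j7 -1.46 F [-0.9 -0.3 -1.6] w 57.5 g 39.53391027600446
top
      -110 -100  -90  -80  -70  -60  -50  -40  -30  -20  -10    0   10   20   30   40   50   60   70   80   90  100
   34    .    .    .    .    .    .    .    .    .    .    .    .    .    .    .    .    .    .    .    .    .    .
   26    .    .    .    .    .    .    .    .    .    .    .    .    .    .    .    .    .    .    .    .    .    .
   18    .    .    .    .    .    .    .    .    .    .    .    .    .    .    .    .    .    .    .    .    .    .
   10    .    .    .    .    .    .    .    .    .    .    .    .    .    .    .    .    .    .    .    .    .    .
    2    .    .    .    .    .    .    .    .    .    .    .    .    .    .    .    .    .    .    .    .    .    .
   -6    .    .    .    .    .    .    .    .    .    .    .    .    .    .    .    .    .    .    .    .    .    .
  -14    .    .    .    .    .    .    .    .    .    .    .    .    .    .    .    .    .    .    .    .    .    .
  -22   
[... 1848 characters left out ...]
   .
  -30    .    .    .    .    .    .    .    .    .    .    .    1    9    8    4   11   17    .    .    .    .    .
  -38    .    .    .    .    .    .    .    .    .    .    .    .    1    7    4    2    2    .    .    .    .    .
  -46    .    .    .    .    .    .    .    .    .    .    .    .    .    .    .    .    .    .    .    .    .    .
  -54    .    .    .    .    .    .    .    .    .    .    .    .    1    1    .    .    .    .    .    .    .    .
  -62    .    .    .    .    .    .    .    .    .    .    .    .    .    .    .    .    .    .    .    .    .    .
  -70    .    .    .    .    .    .    .    .    .    .    .    .    .    .    .    .    .    .    .    .    .    .
```

View pics/k.png

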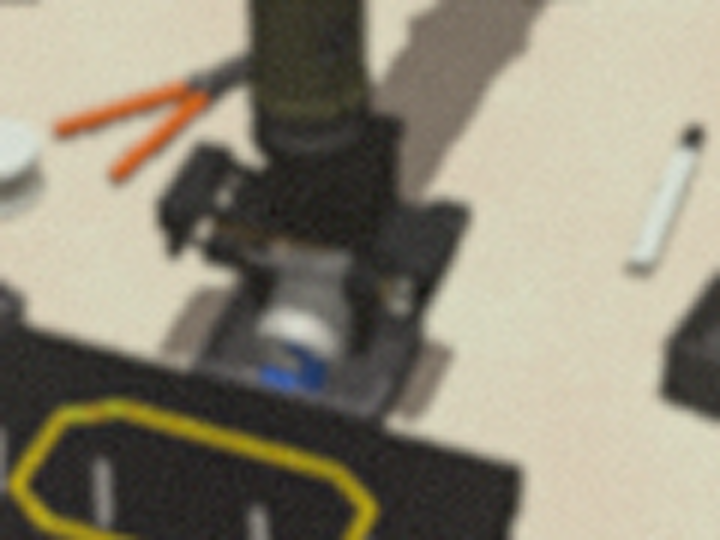

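Blue couplers at the mouth (290,370), inside the tray; the mouth is close to the far wall and may be dammed. Back off a little and shake.

arm_command:
  motion:
    - [40,0,0,-8,0]
    - [40,-10,0,-10,0]
    - [40,-20,0,-10,0]
    - [40,-8,0,-10,0]
    - [40,-20,0,-10,0]

```text
time: 20.15
position: [0.5375, 0.0256, 0.0598]
tool_rot: [3.142, -0.014, 0.006]
ft_force: [-0.0, -0.1, 0.2]
grip_width: 0.66
grip_force: 39.5
```

arm_command:
  motion:
    - [40,12,0,0,0]
    - [40,0,0,0,0]
    - [40,12,0,0,0]
    - [40,0,0,-5,0]
    - [40,0,0,0,0]

```text
time: 20.57
position: [0.5344, 0.0253, 0.0599]
tool_rot: [-3.14, 0.015, -0.0]
ft_force: [0.4, -0.6, -1.0]
grip_width: 0.656
grip_force: 39.5
```

arm_command:
  motion:
    - [40,0,0,-8,0]
    - [40,0,0,0,0]
    - [40,0,0,0,0]
    - [40,0,0,0,0]
    - [40,0,0,0,0]

```text
time: 20.98
position: [0.5355, 0.0252, 0.0588]
tool_rot: [3.141, -0.015, -0.0]
ft_force: [-0.2, -0.2, -1.2]
grip_width: 0.66
grip_force: 39.5
```

```bash
python3 -c "
from h import *
go(0,0,0)
F=[]
for i in range(6): F.append(get_image('side')[0] is None or get_state()['ft_force'][2])
print(np.round(F,2))
im,d,w=snap('side')
h=cv2.cvtColor(im,cv2.COLOR_RGB2HSV);b=(abs(h[...,0].astype(int)-112)<14)&(h[...,1]>120)&(h[...,2]>60)
q=w[b];q=q[(q[:,0]>.5)&(q[:,0]<.62)&(abs(q[:,1]-.025)<.08)];print(len(q));
for a in q[::3]: print(a.round(3),end=' ')
"
```

```text
t 20.98 pos [0.5355 0.0252 0.0588] ytool -90.6 tilt [-0. -0. -1.] shift [-535.3   30.4   59. ] spin None j7 -1.49 F [-0.2 -0.2 -1.2] w 57.4 g 39.532411671771115
[-1.07 -1.21 -1.28 -1.85 -0.73 -1.67]
38
[0.574 0.013 0.015] [0.554 0.035 0.004] [ 0.565 -0.004 -0.004] [0.57  0.012 0.006] [0.602 0.046 0.046] [0.563 0.043 0.009] [0.597 0.01  0.024] [0.597 0.023 0.029] [0.605 0.039 0.042] [0.57  0.037 0.009] [0.569 0.049 0.012] [0.6   0.02  0.025] [0.579 0.041 0.013]
```

arm_command:
  motion:
    - [40,0,0,-20,0]
    - [40,0,0,-50,0]
    - [40,0,-20,-55,0]
    - [40,0,-50,-55,0]
    - [40,0,-85,-55,0]

```text
time: 21.75
position: [0.5374, 0.1093, 0.1154]
tool_rot: [-3.141, 0.022, -0.004]
ft_force: [0.9, 0.3, -0.4]
grip_width: 0.663
grip_force: 39.5
```

arm_command:
  motion:
    - [40,0,-35,0,0]
    - [40,0,-60,0,0]
    - [40,0,-67,10,0]
    - [40,0,-67,40,0]
    - [40,0,-67,60,0]

```text
time: 22.17
position: [0.5367, 0.1781, 0.0527]
tool_rot: [3.142, -0.012, 0.0]
ft_force: [-0.2, 0.3, -2.6]
grip_width: 0.66
grip_force: 39.5
```

```bash
python3 -c "
from h import *
go(.52,.177,.036,90)
for n in('top','side'):
    im,d,w=snap(n)
    h=cv2.cvtColor(im,cv2.COLOR_RGB2HSV);b=(abs(h[...,0].astype(int)-112)<14)&(h[...,1]>120)&(h[...,2]>50)
    b&=(w[...,0]>.45)&(w[...,0]<.64)&(w[...,1]>-.1)&(w[...,1]<.25)
    k,L,S,C=cv2.connectedComponentsWithStats(b.astype(np.uint8))
    for i in range(1,k): q=w[L==i];print(n,S[i,4],C[i].round(),q.min(0).round(3),q.max(0).round(3))
im=np.load('top.npz')['im'];cv2.imwrite('pics/l.png',cv2.resize(im[150:240,190:310],(800,600),interpolation=cv2.INTER_CUBIC)[:,:,::-1])
"
```

```text
t 22.17 pos [0.5367 0.1781 0.0527] ytool -90.4 tilt [ 0. -0. -1.] shift [-16.7   1.3  16.7] spin -0.4 j7 -1.75 F [-0.2  0.3 -2.6] w 57.4 g 39.53285650575708
top 2 [246. 171.] [0.604 0.039 0.049] [0.604 0.043 0.05 ]
top 56 [252. 175.] [0.583 0.006 0.003] [0.608 0.049 0.05 ]
top 27 [245. 184.] [0.557 0.037 0.003] [0.578 0.053 0.023]
top 1 [251. 183.] [0.568 0.024 0.03 ] [0.568 0.024 0.03 ]
top 4 [252. 186.] [0.559 0.014 0.005] [0.566 0.024 0.027]
side 32 [252. 213.] [ 0.546  0.008 -0.003] [0.609 0.05  0.046]
```

View pics/l.png

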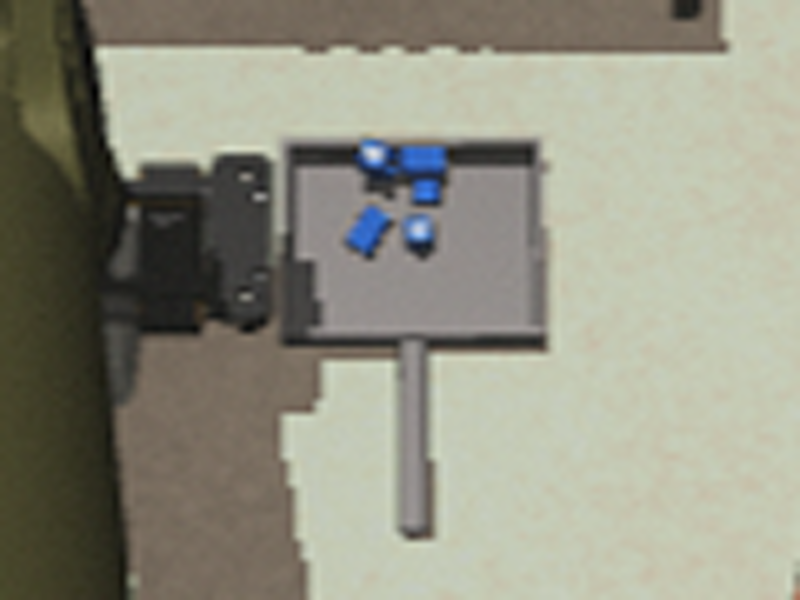

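Six couplers are in the tray: standing at (374,155) on another one, then (420,158), (427,190), (368,230), (420,232). The stack top is at z 0.05, under the 64 mm clearance. Now I lay the cup on the bench to turn it upright.

arm_command:
  motion:
    - [40,0,0,8,0]
    - [40,0,0,15,0]
    - [40,-3,0,18,0]
    - [40,-8,0,22,0]
    - [40,-14,0,26,0]
  newtons: 6

```text
time: 22.68
position: [0.5233, 0.1774, 0.0285]
tool_rot: [-3.141, 0.016, -0.002]
ft_force: [0.2, 0.4, -1.5]
grip_width: 0.67
grip_force: 5.9
```

arm_command:
  motion:
    - [40,-4,0,2,0]
    - [40,-4,0,2,0]
    - [58,-4,0,2,0]
    - [60,-4,0,2,0]
    - [62,-4,0,2,0]
  newtons: 3

```text
time: 23.1
position: [0.5196, 0.1777, 0.0265]
tool_rot: [-3.141, 0.015, -0.002]
ft_force: [-0.5, -0.8, -0.4]
grip_width: 0.695
grip_force: 0.0
```

arm_command:
  motion:
    - [64,0,0,0,0]
    - [66,0,0,0,0]
    - [66,0,0,0,0]
    - [66,0,0,0,0]

```text
time: 23.43
position: [0.5192, 0.1774, 0.0261]
tool_rot: [-3.142, 0.015, -0.0]
ft_force: [-0.0, -0.1, -0.3]
grip_width: 0.755
grip_force: 0.0
```

```bash
python3 -c "
from h import *
prof(0)
"
```

```text
t 23.43 pos [0.5192 0.1774 0.0261] ytool -90.6 tilt [ 0.  0. -1.] shift [-517.4  182.4   26. ] spin None j7 -1.76 F [-0.  -0.1 -0.3] w 65.7 g 0.03575420915240102
top
      -110 -100  -90  -80  -70  -60  -50  -40  -30  -20  -10    0   10   20   30   40   50   60   70   80   90  100
   34    .    .    .    .    .    .    .    .    .    .    .    .    .    .    .    .    .    .    .    .    .    .
   26    .    .    .    .    .    1    3    6    3    2    1    .    .    .    .    .    .    .    .    .    .    .
   18    .    .    .    .    .   11    8   10    4    3    5    8    4    4    .    .    .    .    .    .    .    .
   10    .    .    .    .    .    4    5    5    3    1    2    6    3    4    1    .    .    .    .    .    .    .
    2    .    .    .    .    .    4    3    1    1    .    .    1    2    1    .    .    .    .    .    .    .    .
   -6    .    .    .    .    .    3    .    .    .    .    .    .    .    .    .    .    .    .    .    .    .    .
  -14    .    .    .    .    .    .    .    .    .    .    .    .    .    .    .    .    .    .    .    .    .    .
  -22 
[... 1850 characters left out ...]
   .
  -30    .    .    .    .    .    .    .    .    .    .    2    3    3   10    4    .    .    .    .    .    .    .
  -38    .    .    .    .    .    .    .    .    .    .    .    .    .    .    .    .    .    .    .    .    .    .
  -46    .    .    .    .    .    .    .    .    .    .    .    .    .    .    .    .    .    .    .    .    .    .
  -54    .    .    .    .    .    .    .    .    .    .    .    .    .    .    .    .    .    .    .    .    .    .
  -62    .    .    .    .    .    .    .    .    .    .    .    .    .    .    .    .    .    .    .    .    .    .
  -70    .    .    .    .    .    .    .    .    .    .    .    .    .    .    .    .    .    .    .    .    .    .
```

arm_command:
  motion:
    - [66,10,0,0,0]
    - [66,22,0,1,0]
    - [66,22,0,1,0]
    - [40,22,0,1,0]
    - [40,22,0,1,0]
  newtons: 30

```text
time: 23.95
position: [0.5408, 0.177, 0.0249]
tool_rot: [3.141, -0.015, -0.001]
ft_force: [-0.9, -1.2, -0.6]
grip_width: 0.677
grip_force: 0.1
```

arm_command:
  motion:
    - [40,0,0,0,0]
    - [40,0,0,-8,0]
    - [40,20,0,-10,0]
    - [40,45,0,-10,0]
    - [40,50,0,-1,0]

```text
time: 24.37
position: [0.596, 0.1773, 0.029]
tool_rot: [-3.14, 0.015, -0.012]
ft_force: [0.5, -0.5, 0.7]
grip_width: 0.665
grip_force: 29.8
```

arm_command:
  motion:
    - [40,0,0,0,0]
    - [40,-2,0,-7,0]
    - [40,-6,0,-14,0]
    - [40,-10,0,-20,0]
    - [40,-15,0,-26,0]
  newtons: 5

```text
time: 24.78
position: [0.5752, 0.1772, 0.0533]
tool_rot: [-3.141, 0.014, -0.0]
ft_force: [-0.4, -0.8, -1.1]
grip_width: 0.673
grip_force: 5.0
```

arm_command:
  motion:
    - [40,-6,0,-5,0]
    - [40,-12,0,-10,0]
    - [40,-19,0,-15,0]
    - [40,-26,0,-19,0]
    - [40,-34,0,-23,0]

```text
time: 25.2
position: [0.542, 0.1775, 0.0761]
tool_rot: [-3.141, 0.015, -0.003]
ft_force: [0.2, -0.0, 1.8]
grip_width: 0.666
grip_force: 5.0
```

```bash
python3 -c "
from h import *
prof(0)
"
```

```text
t 25.2 pos [0.542  0.1775 0.0761] ytool -90.5 tilt [ 0.002  0.001 -1.   ] shift [-540.4  182.7   75. ] spin None j7 -1.76 F [ 0.2 -0.   1.8] w 57.9 g 4.99005550365311
top
      -110 -100  -90  -80  -70  -60  -50  -40  -30  -20  -10    0   10   20   30   40   50   60   70   80   90  100
   34    .    .    .    .    .    .    .    .    .    .    .    .    .    .    .    .    .    .    .    .    .    .
   26    .    .    .    .    .    .    .    .    .    .    .    .    .    .    .    .    .    .    .    .    .    .
   18    .    .    .    .    .    .    .    .    .    1    .    1    .    .    .    .    .    .    .    .    .    .
   10    .    .    .    .    .    .    .    .    1    3    .    1    .    .    .    .    .    .    .    .    .    .
    2    .    .    .    .    .    .    .    1    8    1    .    .    .    .    .    .    .    .    .    .    .    .
   -6    .    .    .    .    .    .    1    6    4    .    .    .    5    3    .    .    .    .    .    .    .    .
  -14    .    .    .    .    .    .    1    5    2    .    .    1    4    1    .    .    .    .    .    .    .    .
 
[... 1855 characters left out ...]
   .
  -30    .    .    .    .    .    .    1    3    1    .    3    .    4    .    .    .    .    .    .    .    .    .
  -38    .    .    .    .    1    1    1    .    1    1    1    2    .    .    .    .    .    .    .    .    .    .
  -46    .    .    .    .    3    2    .    1    3    2    1    1    .    .    .    .    .    .    .    .    .    .
  -54    .    .    .    1   17    5    1    1    1    1    2    .    .    .    .    .    .    .    .    .    .    .
  -62    .    .    .    2    4   17    4    1    .    3    2    .    .    .    .    .    .    .    .    .    .    .
  -70    .    .    .    .    1    8   11    2    1    .    .    .    .    .    .    .    .    .    .    .    .    .
```

Uprighting works (cup axis now about 50° up). Continue the arc to vertical.

arm_command:
  motion:
    - [40,-7,0,-2,0]
    - [40,-14,0,-4,0]
    - [40,-22,0,-5,0]
    - [40,-30,0,-6,0]
    - [40,-38,0,-5,0]

```text
time: 25.72
position: [0.5036, 0.1779, 0.0807]
tool_rot: [-3.141, 0.015, -0.001]
ft_force: [0.2, -0.5, 6.7]
grip_width: 0.667
grip_force: 5.0
```

arm_command:
  motion:
    - [40,-8,0,1,0]
    - [40,-15,0,3,0]
    - [40,-22,0,5,0]
    - [40,-22,0,7,0]
    - [40,-22,0,7,0]

```text
time: 26.13
position: [0.4803, 0.1782, 0.0726]
tool_rot: [-3.141, 0.014, 0.004]
ft_force: [-2.1, 1.0, 4.6]
grip_width: 0.669
grip_force: 5.0
```

```bash
python3 -c "
from h import *
prof(0)
"
```

```text
t 26.13 pos [0.4803 0.1782 0.0726] ytool -90.5 tilt [-0.003  0.    -1.   ] shift [-478.5  182.4   73.9] spin None j7 -1.86 F [-2.1  1.   4.6] w 58.2 g 5.041434552927626
top
      -110 -100  -90  -80  -70  -60  -50  -40  -30  -20  -10    0   10   20   30   40   50   60   70   80   90  100
   34    .    .    .    .    .    .    .    .    .    .    .    .    .    .    .    .    .    .    .    .    .    .
   26    .    .    .    .    .    .    .    .    .    .    .    .    .    .    .    .    .    .    .    .    .    .
   18    .    .    .    .    .    .    .    .    .    .    .    2    1    .    .    .    .    .    .    .    .    .
   10    .    .    .    .    .    .    .    .    .    .    .    .    1    .    .    .    .    .    .    .    .    .
    2    .    .    .    .    .    .    .    .    .    .    .    .    .    .    .    .    .    .    .    .    .    .
   -6    .    .    .    .    .    .    .    .    .    .    .    .    .    .    .    .    .    .    .    .    .    .
  -14    .    .    .    .    .    .    .    .    .    .    .    .    .    .    .    .    .    .    .    .    .    .
[... 1857 characters left out ...]
   .
  -30    .    .    .    .    .    .    .    1    8    3    .    1    3   12    8    .    .    .    .    .    .    .
  -38    .    .    .    .    .    .    .    .    .    .    .    2    6    8    2    .    .    .    .    .    .    .
  -46    .    .    .    .    .    .    .    .    .    .    .    2    6   10    4    .    .    .    .    .    .    .
  -54    .    .    .    .    .    .    .    .    .    .    .    1    5   10    3    .    .    .    .    .    .    .
  -62    .    .    .    .    .    .    .    .    .    .    1    .    6   15    4    .    .    .    .    .    .    .
  -70    .    .    1    .    .    .    .    .    .    .    .    .    3    9    2    .    .    .    .    .    .    .
```

Vertical. Release and rise.

arm_command:
  motion:
    - [87,0,0,-1,0]
    - [87,0,0,-1,0]
    - [87,0,0,-1,0]
    - [87,0,0,-1,0]
    - [87,0,0,-1,0]

```text
time: 26.65
position: [0.4821, 0.1775, 0.0738]
tool_rot: [3.141, -0.015, -0.0]
ft_force: [0.6, -0.1, 0.4]
grip_width: 0.951
grip_force: 0.0
```

arm_command:
  motion:
    - [87,0,0,-10,0]
    - [87,0,0,-35,0]
    - [87,0,0,-70,0]
    - [87,0,0,-100,0]
    - [87,0,0,-100,0]

```text
time: 27.07
position: [0.486, 0.179, 0.1808]
tool_rot: [-3.135, 0.016, -0.015]
ft_force: [1.5, 0.8, 0.6]
grip_width: 1.001
grip_force: 0.0
```

arm_command:
  motion:
    - [87,0,30,0,0]
    - [87,0,70,0,0]
    - [87,-10,105,0,0]
    - [87,-30,140,0,0]
    - [87,-45,153,0,0]

```text
time: 27.48
position: [0.4345, 0.0198, 0.174]
tool_rot: [3.14, -0.025, -0.001]
ft_force: [0.4, -0.8, -0.2]
grip_width: 1.0
grip_force: 0.0
```

```bash
python3 -c "
from h import *
go(.434,.025,.016,90)
im,d,w=snap('side')
def reg(n,x0,x1,y0,y1,z0,z1):
    q=w.reshape(-1,3);q=q[(q[:,0]>x0)&(q[:,0]<x1)&(q[:,1]>y0)&(q[:,1]<y1)&(q[:,2]>z0)&(q[:,2]<z1)]
    if len(q): r=cv2.minAreaRect((q[:,:2]*1000).astype(np.float32));print(n,len(q),q.min(0).round(3),q.max(0).round(3),q.mean(0).round(4),np.round(r[0],1),np.round(r[1],1),round(r[2],1))
reg('cup',.42,.56,.12,.23,.08,.12);reg('cupall',.42,.56,.12,.23,.02,.07)
reg('handle',.4,.49,-.02,.07,.018,.035);reg('tray',.5,.63,-.07,.12,.022,.04)
im,d,w=snap('top');reg('cup',.42,.56,.12,.23,.08,.12)
def line(n,x0,x1,y0,y1,z0,z1,ax):
    q=w.reshape(-1,3);q=q[(q[:,0]>x0)&(q[:,0]<x1)&(q[:,1]>y0)&(q[:,1]<y1)&(q[:,2]>z0)&(q[:,2]<z1)]
    print(n,len(q),q.mean(0).round(4),'slope deg',np.degrees(np.polyfit(q[:,ax],q[:,1-ax],1))[0].round(2))
reg('tray',.5,.63,-.07,.12,.024,.04)
line('left wall',.515,.6,.08,.1,.024,.045,0);line('right wall',.515,.6,-.05,-.03,.024,.045,0)
line('handle',.41,.5,.01,.04,.015,.04,0)
# enclosure edges: extremes per bin
q=w.reshape(-1,3);q=q[(q[:,0]>.64)&(q[:,0]<.9)&(abs(q[:,1]-.04)<.2)&(q[:,2]>.097)&(q[:,2]<.125)]
B=np.arange(-.11,.19,.01)
f=np.array([[y+.005,*np.percentile(q[(q[:,1]>=y)&(q[:,1]<y+.01),0],[1,99])] for y in B])
print('front',np.degrees(np.polyfit(f[:,0],f[:,1],1))[0].round(2),f[:,1].mean(),'back',np.degrees(np.polyfit(f[:,0],f[:,2],1))[0].round(2),f[:,2].mean())
B=np.arange(.69,.84,.01)
f=np.array([[x,*np.percentile(q[(q[:,0]>=x)&(q[:,0]<x+.01),1],[1,99])] for x in B])
print('right',np.degrees(np.polyfit(f[:,0],f[:,1],1))[0].round(2),f[:,1].mean(),'left',np.degrees(np.polyfit(f[:,0],f[:,2],1))[0].round(2),f[:,2].mean())
"
```

```text
t 27.48 pos [0.4345 0.0198 0.174 ] ytool -90.9 tilt [-0.001 -0.001 -1.   ] shift [ -0.5  -5.3 158. ] spin -0.9 j7 -1.8 F [ 0.4 -0.8 -0.2] w 87.0 g 0.0
cup 87 [0.45  0.149 0.081] [0.515 0.208 0.096] [0.4823 0.1791 0.0881] [481.7 177.2] [61.3 58.4] 58.8
cupall 185 [0.445 0.148 0.02 ] [0.517 0.208 0.069] [0.4914 0.1804 0.0479] [482.5 177.2] [62.7 63.7] 48.2
handle 38 [0.421 0.015 0.018] [0.489 0.03  0.031] [0.4559 0.0231 0.0233] [455.  23.] [14.6 67.8] 88.1
tray 169 [ 0.503 -0.045  0.022] [0.616 0.088 0.039] [0.5625 0.0228 0.028 ] [558.7  21.3] [134.  111.4] 88.7
cup 97 [0.45  0.152 0.08 ] [0.508 0.209 0.102] [0.4796 0.1813 0.0929] [479.1 180.6] [57.8 58.5] 87.9
tray 90 [ 0.588 -0.04   0.024] [0.612 0.086 0.039] [0.6049 0.0281 0.0327] [601.5  23. ] [ 20.9 126.6] 2.4
left wall 4 [0.5933 0.0858 0.0323] slope deg -0.08<string>:13: RuntimeWarning: Mean of empty slice.
  ret = um.true_divide(
Traceback (most recent call last):
TypeError: expected non-empty vector for x
```

```bash
python3 -c "
from h import *
w=np.load('top.npz')['w']
q=w.reshape(-1,3);q=q[(q[:,0]>.64)&(q[:,0]<.9)&(abs(q[:,1]-.04)<.2)&(q[:,2]>.097)&(q[:,2]<.125)]
def two(c,o,lo,hi):
    for s,p in(('min',2),('max',98)):
        f=np.array([[b+.005,np.percentile(q[(q[:,c]>=b)&(q[:,c]<b+.01),o],p)] for b in np.arange(lo,hi,.01) if ((q[:,c]>=b)&(q[:,c]<b+.01)).sum()>5])
        k=np.polyfit(f[:,0],f[:,1],1);print(s,len(f),'slope',np.degrees(k[0]).round(2),'at mid',np.median(f[:,1]).round(4))
two(1,0,-.11,.19);two(0,1,.69,.84)
z=np.load('side.npz')['w'].reshape(-1,3)
for n,y0,y1 in(('L',.075,.1),('R',-.06,-.03)):
    r=z[(z[:,0]>.52)&(z[:,0]<.6)&(z[:,1]>y0)&(z[:,1]<y1)&(z[:,2]>.024)&(z[:,2]<.04)]
    print(n,len(r),np.degrees(np.polyfit(r[:,0],r[:,1],1))[0].round(2) if len(r)>4 else '')
h=z[(z[:,0]>.41)&(z[:,0]<.495)&(abs(z[:,1]-.023)<.02)&(z[:,2]>.02)&(z[:,2]<.04)];k=np.polyfit(h[:,0],h[:,1],1);print('handle',np.degrees(k[0]).round(2),np.polyval(k,[.434,.56]).round(4))
r=z[(z[:,0]>.59)&(z[:,0]<.62)&(abs(z[:,1]-.023)<.06)&(z[:,2]>.024)&(z[:,2]<.04)];print('far',np.degrees(np.polyfit(r[:,1],r[:,0],1))[0].round(2),len(r))
t=w.reshape(-1,3);r=t[(t[:,0]>.598)&(t[:,0]<.615)&(abs(t[:,1]-.023)<.06)&(t[:,2]>.026)&(t[:,2]<.036)];print('far top',np.degrees(np.polyfit(r[:,1],r[:,0],1))[0].round(2),len(r),r[:,0].mean(),)
"
```

```text
min 30 slope 1.58 at mid 0.6802
max 30 slope 1.71 at mid 0.8451
min 16 slope -1.93 at mid -0.1227
max 16 slope -1.61 at mid 0.2021
L 21 0.35
R 21 -1.39
handle -1.94 [0.0238 0.0196]
far -0.28 52
far top -1.11 54 0.6073867986921998
```

Cup stands at (0.48, 0.18), clear of the tray. The enclosure is yawed −1.7° with its front edge near x 0.68. Now grip the handle.

arm_command:
  motion:
    - [70,0,-3,30,0]
    - [60,0,-3,65,0]
    - [50,0,-3,100,0]
    - [45,0,-3,120,0]
    - [45,0,-3,120,0]

```text
time: 28.0
position: [0.4326, 0.0281, 0.0506]
tool_rot: [3.138, -0.014, -0.011]
ft_force: [-1.0, 0.6, -0.0]
grip_width: 0.707
grip_force: 0.0
```

```bash
python3 -c "
from h import *
go(.434,.0245,.018,-91.7)"
```

```text
t 28.0 pos [0.4326 0.0281 0.0506] ytool -90.5 tilt [-0.007 -0.004 -1.   ] shift [ 1.7  3.4 32.6] spin 1.2 j7 -1.66 F [-1.   0.6 -0. ] w 61.5 g 0.0
```

arm_command:
  motion:
    - [45,2,3,15,0]
    - [45,2,3,28,0]
    - [40,2,3,33,0]
    - [30,2,3,33,0]
    - [20,2,3,33,0]
  newtons: 15

```text
time: 28.42
position: [0.4385, 0.0257, 0.022]
tool_rot: [-3.141, 0.014, -0.002]
ft_force: [-0.4, 0.3, -1.0]
grip_width: 0.393
grip_force: 0.0
```

arm_command:
  motion:
    - [5,0,0,0,0]
    - [5,0,0,0,0]
    - [5,0,0,0,0]
    - [5,0,0,0,0]
    - [5,0,0,0,0]

```text
time: 28.83
position: [0.4382, 0.0252, 0.0216]
tool_rot: [-3.141, 0.016, -0.002]
ft_force: [0.1, -1.3, 2.9]
grip_width: 0.162
grip_force: 15.0
```

arm_command:
  motion:
    - [5,0,0,0,0]
    - [5,0,0,0,0]
    - [5,0,0,0,0]
    - [5,0,0,0,0]
    - [5,0,0,0,0]

```text
time: 29.25
position: [0.4382, 0.0252, 0.0213]
tool_rot: [-3.142, 0.015, -0.002]
ft_force: [0.8, -0.9, 2.9]
grip_width: 0.159
grip_force: 15.0
```

```bash
python3 -c "
from h import *
go(.615,.0440,.018,-91.7)
im,d,w=snap('top')
q=w.reshape(-1,3)
r=q[(q[:,0]>.598)&(q[:,0]<.62)&(abs(q[:,1]-.023)<.06)&(q[:,2]>.024)&(q[:,2]<.037)];print('far wall',np.degrees(np.polyfit(r[:,1],r[:,0],1))[0].round(2),len(r),np.percentile(r[:,0],[5,50,95]).round(4))
im=im.copy()
"
```

```text
t 29.25 pos [0.4382 0.0252 0.0213] ytool -90.6 tilt [ 0.001  0.    -1.   ] shift [176.6 -20.5   3.5] spin 1.1 j7 -1.58 F [ 0.8 -0.9  2.9] w 13.8 g 14.96740847826004
far wall 2.79 72 [0.601  0.6068 0.6116]
```

arm_command:
  motion:
    - [5,2,0,0,0.2]
    - [5,5,0,0,0.4]
    - [5,9,-1,0,0.6]
    - [5,14,-1,0,0.9]
    - [5,20,-2,0,1.1]

```text
time: 29.72
position: [0.4542, 0.0272, 0.0199]
tool_rot: [-3.141, 0.045, 0.012]
ft_force: [-6.1, -1.0, 6.2]
grip_width: 0.16
grip_force: 15.0
```

arm_command:
  motion:
    - [5,6,-0.6,0,0]
    - [5,12,-1.2,0,0]
    - [5,18,-1.8,0,0]
    - [5,24,-2.4,0,0]
    - [5,30,-3,0,0]

```text
time: 30.13
position: [0.4846, 0.0296, 0.0199]
tool_rot: [-3.141, 0.044, 0.011]
ft_force: [-5.4, -0.1, 5.1]
grip_width: 0.162
grip_force: 15.0
```

arm_command:
  motion:
    - [5,6,-0.6,0,0]
    - [5,12,-1.2,0,0]
    - [5,18,-1.8,0,0]
    - [5,24,-2.4,0,0]
    - [5,30,-3,0,0]

```text
time: 30.55
position: [0.5147, 0.0317, 0.0199]
tool_rot: [-3.141, 0.044, 0.011]
ft_force: [-5.4, -0.5, 5.3]
grip_width: 0.159
grip_force: 15.0
```

```bash
python3 -c "
from h import *
go(.619,.0440,.020,-91.7)
for n in('top','side'):
    im,d,w=snap(n)
    h=cv2.cvtColor(im,cv2.COLOR_RGB2HSV);b=(abs(h[...,0].astype(int)-112)<14)&(h[...,1]>120)&(h[...,2]>50)
    b&=(w[...,0]>.45)&(w[...,0]<.72)&(w[...,1]>-.1)&(w[...,1]<.25)&(w[...,2]<.06)
    k,L,S,C=cv2.connectedComponentsWithStats(b.astype(np.uint8))
    for i in range(1,k): q=w[L==i];print(n,S[i,4],C[i].round(),q.min(0).round(3),q.max(0).round(3))
"
```

```text
t 30.55 pos [0.5147 0.0317 0.0199] ytool -91.6 tilt [-0.007  0.    -1.   ] shift [103.9 -15.2  -0.9] spin 0.1 j7 -1.47 F [-5.4 -0.5  5.3] w 13.8 g 14.989296644926071
top 1 [243. 148.] [0.685 0.049 0.038] [0.685 0.049 0.038]
top 11 [244. 151.] [0.666 0.039 0.027] [0.682 0.055 0.052]
top 35 [251. 152.] [0.662 0.012 0.007] [0.682 0.032 0.039]
```

arm_command:
  motion:
    - [5,6,-0.8,0,0]
    - [5,12,-1.6,0,0]
    - [5,18,-2.4,0,0]
    - [5,24,-3.2,0,0]
    - [5,30,-4,0,0]

```text
time: 31.07
position: [0.5478, 0.0346, 0.0206]
tool_rot: [3.141, -0.045, -0.002]
ft_force: [-3.2, 0.0, 0.9]
grip_width: 0.157
grip_force: 15.0
```

arm_command:
  motion:
    - [5,6,-0.8,0,0]
    - [5,12,-1.6,0,0]
    - [5,18,-2.4,0,0]
    - [5,24,-3.2,0,0]
    - [5,30,-4,0,0]

```text
time: 31.48
position: [0.5786, 0.0376, 0.021]
tool_rot: [3.141, -0.045, -0.0]
ft_force: [-2.0, -0.7, 0.2]
grip_width: 0.161
grip_force: 15.0
```

arm_command:
  motion:
    - [5,6,-0.8,0,0]
    - [5,12,-1.6,0,0]
    - [5,17,-2.4,0,0]
    - [5,22,-3,0,0]
    - [5,26,-3.5,0,0]

```text
time: 31.9
position: [0.6047, 0.0404, 0.0211]
tool_rot: [-3.141, 0.045, -0.0]
ft_force: [-2.3, -0.3, 1.1]
grip_width: 0.16
grip_force: 15.0
```

```bash
python3 -c "
from h import *
go(.619,.0440,.020,-91.7)
im,d,w=snap('top');q=w.reshape(-1,3)
for n,m in (('tray/handle ahead',(q[:,0]>.5)&(q[:,0]<.68)&(q[:,1]>-.06)&(q[:,1]<.13)&(q[:,2]>.018)&(q[:,2]<.045)),('handle end',(q[:,0]>.5)&(q[:,0]<.66)&(abs(q[:,1]-.045)<.02)&(q[:,2]>.012)&(q[:,2]<.04))):
    r=q[m];print(n,len(r),r.min(0).round(3) if len(r) else '',r.max(0).round(3) if len(r) else '')
p=get_state()['position'];r=q[(abs(q[:,0]-p[0])<.06)&(abs(q[:,1]-p[1])<.11)&(q[:,2]>.05)&(q[:,2]<.13)];print('body',r.max(0).round(3) if len(r) else '')
"
```

```text
t 31.9 pos [0.6047 0.0404 0.0211] ytool -91.6 tilt [ 0.  0. -1.] shift [14.2 -4.   1.1] spin 0.1 j7 -1.42 F [-2.3 -0.3  1.1] w 13.9 g 14.999907910823822
tray/handle ahead 12 [ 0.675 -0.021  0.02 ] [ 0.679 -0.011  0.036]
handle end 0  
body [0.645 0.137 0.128]
```

arm_command:
  motion:
    - [5,4,-0.8,0,0]
    - [5,8,-1.6,0,0]
    - [5,12,-2.4,0,0]
    - [5,15,-3,0,0]
    - [5,16.5,-3.5,0,0]

```text
time: 32.37
position: [0.6212, 0.0434, 0.0212]
tool_rot: [3.141, -0.045, 0.001]
ft_force: [-2.8, -0.8, 1.5]
grip_width: 0.16
grip_force: 15.0
```

arm_command:
  motion:
    - [5,0,0,0,0]
    - [20,0,0,0,0]
    - [30,0,0,0,0]
    - [40,0,0,0,0]
    - [45,0,0,0,0]

```text
time: 32.78
position: [0.6211, 0.0436, 0.0212]
tool_rot: [-3.141, 0.045, -0.002]
ft_force: [-1.2, 0.1, -0.4]
grip_width: 0.376
grip_force: 0.0
```

arm_command:
  motion:
    - [45,0,0,0,0]
    - [45,0,0,-10,0]
    - [45,0,0,-35,0]
    - [45,-20,0,-70,0]
    - [45,-50,0,-100,0]

```text
time: 33.2
position: [0.5728, 0.0442, 0.1226]
tool_rot: [3.139, -0.046, 0.004]
ft_force: [-0.4, 1.5, 2.3]
grip_width: 0.515
grip_force: 0.0
```

arm_command:
  motion:
    - [45,-20,30,-20,0]
    - [45,-40,65,-40,0]
    - [45,-60,100,-60,0]
    - [45,-60,130,-60,0]
    - [45,-60,150,-60,0]

```text
time: 33.62
position: [0.5064, -0.1078, 0.1833]
tool_rot: [-3.139, 0.052, -0.008]
ft_force: [1.1, -0.9, -0.1]
grip_width: 0.517
grip_force: 0.0
```

```bash
python3 -c "
from h import *
go(0,0,0)
for n in ('top','side'):
    im,d,w=snap(n);q=w.reshape(-1,3)
    def reg(t,x0,x1,y0,y1,z0,z1):
        r=q[(q[:,0]>x0)&(q[:,0]<x1)&(q[:,1]>y0)&(q[:,1]<y1)&(q[:,2]>z0)&(q[:,2]<z1)]
        if len(r)<4: print(n,t,len(r));return
        k=np.polyfit(r[:,0],r[:,1],1);b=cv2.minAreaRect((r[:,:2]*1000).astype(np.float32));print(n,t,len(r),np.percentile(r,2,axis=0).round(3),np.percentile(r,98,axis=0).round(3),'yaw',np.degrees(k[0]).round(2),np.round(b[0],0),np.round(b[1],0),round(b[2],1))
    reg('handle',.56,.70,.01,.075,.014,.04)
    reg('box visible',.56,.69,-.05,.12,.028,.045)
    reg('cup',.4,.56,.12,.24,.08,.11)
    reg('encl',.64,.9,-.16,.24,.097,.125)
    reg('tray rear?',.78,.9,-.05,.13,.01,.06)
    reg('stand',.4,.53,.235,.36,.045,.065)
    h=cv2.cvtColor(im,cv2.COLOR_RGB2HSV);b=(abs(h[...,0].astype(int)-112)<14)&(h[...,1]>120)&(h[...,2]>50)&(w[...,0]>.35)&(w[...,0]<.9)&(w[...,1]>-.2)&(w[...,1]<.3)&(w[...,2]<.06)
    print('blue low',w[b].round(3).tolist()[:6])
"
```

```text
t 33.62 pos [ 0.5064 -0.1078  0.1833] ytool -91.9 tilt [ 0.005  0.002 -1.   ] shift [-510.5  -90.7  181. ] spin None j7 -1.37 F [ 1.1 -0.9 -0.1] w 45.0 g 0.0
top handle 131 [0.6   0.039 0.017] [0.695 0.064 0.032] yaw -0.65 [647.  52.] [51. 94.] 84.1
top box visible 46 [0.602 0.042 0.028] [0.681 0.052 0.032] yaw -0.54 [643.  47.] [12. 82.] 86.8
top cup 96 [0.45  0.152 0.081] [0.508 0.209 0.099] yaw 5.27 [479. 181.] [59. 58.] 2.1
top encl 5456 [ 0.68  -0.123  0.101] [0.845 0.203 0.111] yaw 4.21 [763.  40.] [339. 175.] 88.5
top tray rear? 0
top stand 200 [0.424 0.25  0.046] [0.513 0.339 0.062] yaw 0.27 [469. 295.] [84. 82.] 80.7
blue low []
side handle 5 [0.6   0.04  0.021] [0.609 0.05  0.025] yaw 3.63 [605.  45.] [10.  9.] 86.4
side box visible 0
side cup 84 [0.45  0.151 0.081] [0.514 0.208 0.097] yaw 7.8 [483. 179.] [66. 55.] 14.0
side encl 3246 [ 0.685 -0.125  0.097] [0.85  0.201 0.107] yaw 5.48 [767.  36.] [342. 177.] 87.9
side tray rear? 5 [ 0.842 -0.047  0.025] [0.891 0.128 0.06 ] yaw 153.58 [850.  46.] [187.  38.] 73.6
side stand 130 [0.427 0.249 0.045] [0.519 0.337 0.058] yaw -0.66 [471. 292.] [83. 89.] 80.9
blue low []
```

```bash
python3 -c "
from h import *
q=np.load('top.npz')['w'].reshape(-1,3)
q=q[(q[:,0]>.602)&(q[:,0]<.675)&(abs(q[:,1]-.046)<.014)&(q[:,2]>.018)&(q[:,2]<.034)]
k=np.polyfit(q[:,0],q[:,1],1);print(len(q),np.degrees(k[0]),np.polyval(k,[.6,.745]))
for a in np.arange(.602,.675,.012):
    r=q[(q[:,0]>=a)&(q[:,0]<a+.012),1];print(a.round(3),len(r),r.min().round(4),r.max().round(4),r.mean().round(4))
"
```

```text
95 -3.1352522737928603 [0.04881989 0.04088542]
0.602 15 0.0429 0.053 0.0482
0.614 12 0.0427 0.0528 0.0472
0.626 15 0.0427 0.0527 0.048
0.638 16 0.0392 0.0527 0.0463
0.65 19 0.0391 0.0525 0.0454
0.662 16 0.0389 0.0524 0.0453
0.674 2 0.0423 0.0456 0.0439
```

```bash
python3 -c "
from bench import *
print(close_job())"
```

```text
the job is handed in; nothing more can be done
None
```

The job is handed in at about 34 s: all six couplers appear to be in the tray (five seen plus one inferred under a stacked coupler), the empty cup stands upright clear of it, and the tray is slid squarely under the enclosure with only its handle out.

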